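# Hold the blue filter in the photometer's beam

## Task

Pull the blue drawer of the desktop cabinet out to its stop and leave it open, then take out the blue-gripped colour filter and lower it, window end down and without forcing, through the slot in the top of the photometer until its black depth line is level with the photometer's top, so that the window sits in the light beam. Keep holding it there, clear of the bottom and with its grip above the slot: finish while still holding it. Leave the amber filter in its rack and do not disturb the vial, the beaker and the loose black cap.

Things in the scene. Friction and masses are not known exactly. Their poses are not given: they have to be found in the camera images.
- cabinet_front (a point): white desktop cabinet, 233 mm deep (x), 260 mm wide (y), 149 mm high, fixed to the table, position and yaw vary; this point is the middle of its top's front edge, axes are the cabinet's. Its blue-fronted drawer pulls out along its -x, towards the robot. The drawer's front panel and 6 mm side walls reach about 137 mm above the table; it is 218 mm wide inside.
- cabinet_drawer0 (a joint): how far the cabinet's single drawer is pulled out, in m: 0 is shut (as at the start), 0.16 is its stop. It slides with light friction (about 1 N) and stays where it is left.
- cabinet_drawer0_handle (a point): middle of the drawer's steel bar handle: a level bar 11 mm thick and 120 mm long, along the cabinet's y, 35 mm out from the drawer's face (29 mm free behind the bar), 111 mm above the table and 38 mm below the cabinet's top. Axes as the cabinet's: the drawer pulls out along -x, z is up.
- rack (a point): centre of the top of the grey rack in the drawer, 62 mm above the table, moving with the drawer; axes as the cabinet's. The two filters stand upright in it, 48 mm to either side along y (which is where varies), their lower 40 mm in slots with 3 mm play, their feet 22 mm above the table. Drawer shut: under the cabinet's top. At the stop: 105 mm in front of the cabinet.
- blue_grip (a point): centre of the blue filter's grip block, 36 mm (its x) by 14 mm (its y) by 36 mm tall. Below the block is a flat metal-framed blade 36 (x) by 8 (y) by 65 mm tall. The whole is 101 mm tall, 50 to 100 g; this point is 83 mm above the blade's lower edge. z is the filter's up. In the rack its x lies along the drawer's pull. Grip it across the 14 mm from above.
- blue_window (a point): centre of the blue filter's window (24 mm square), on the filter's axis 63 mm below the centre of its grip and 20 mm above the blade's lower edge. A thin black depth line runs round the blade 50 mm above the lower edge, 15 mm below the grip block.
- amber_grip (a point): the same point of the amber filter, which has an orange grip and the same shape; it stands in the other place of the rack and must stay there
- photometer: grey box with white top plate and a clear wall, 150 mm (x) by 120 mm (y) by 100 mm high, fixed to the table, position and yaw vary; origin at the centre of its underside. Black lamp tubes stick out 30 mm on both y sides, below the top. Under the plate is a free chamber, its floor 80 mm below the top.
- slot (a point): centre of the mouth of the slot in the photometer's top, 100 mm above the table. The slot goes through the 8 mm plate and is 38 mm long (this point's x) by 10 mm wide (its y), square-edged: 2 mm more than the blade both ways. The grip block is too thick to pass. z is up; the filter may go in either way round.
- beam (a point): middle of the light beam in the photometer, 30 mm straight below the slot's mouth; the window's centre comes here when the filter's black depth line is level with the top plate. Axes as the slot's.
- vial: small green glass vial with black cap, 28 mm across and 75 mm tall, standing on the table; origin at the centre of its underside
- beaker: clear open beaker, 64 mm across and 85 mm tall, standing on the table; origin at the centre of its underside
- cap: loose black screw cap, 26 mm across and 18 mm tall, lying on the table; origin at the centre of its underside

How it is judged:
By the outcome, as a careful person would: the job done as asked, in the order asked, and still so for the second after the job is handed in, while the arm keeps its last pose, push and grip.
It also fails if it takes over 72 s, if anything falls off the work surface, if the arm or the gripper's body presses on something with over 40 N, if the wrist force passes 120 N, or if a joint passes its speed limit or range.

## Robot

A 7-joint arm with a two-finger parallel gripper is mounted at the origin on the work surface. World frame = base frame: x ahead of the robot, y to its left, z up, the work surface at z = 0. Lengths are in m, angles in degrees, forces in N, time in s.
With the tool pointing down it reaches from about 0.425 to 0.875 m from the base axis. Payload 4.7 kg.
Tool frame: the origin (TCP) lies at the very end of the fingers, on their centre line; the grasp point (between the pads) lies env.tcp_to_grasp behind it (env.tcp_to_grasp is the distance from the TCP to the grasp point, in m); z points along the fingers, x is the direction in which the jaws open and shut, and the axes are right-handed (so a half turn about z gives the same grasp; the last joint's range is limited). The gripper opens to 87 mm and grips with 3 to 60 N. Pads are 19 mm wide; open, the fingers measure 117 mm over their backs; the gripper's body (75 mm by 190 mm) begins 51 mm behind the grasp point.
Start: joints at [-76.14, 18.392, -4.016, 83.108, 1.295, 78.541, -3.26], TCP at [0.147, 0.633, 0.223] pointing down, gripper open.
Joint ranges: [-163.93, 163.93], [-17.29, 119.83], [-79.2, 71.16], [3.27, 140.29], [-89.18, 269.18], [5.43, 117.66], [-154.24, 154.24]. Speed limits (degrees/s): [147.25, 147.25, 180, 180, 180, 180, 180].

## Interface

Orientations are given as [roll, pitch, yaw] about the fixed x, y, z axes, in that order (R = Rz(yaw) Ry(pitch) Rx(roll)).
In Python, from cell import env gives the robot as it stands. The module is installed in compiled form; this text tells all that it offers.
- The arm moves only by the tool send_rows, never from a script. Its argument "steps" is a list of rows, each a list of 3 entries, a list of its own where there are three numbers: the shift along the tool's x, y, z in m, then the turn, a rotation vector about the tool's x, y, z in rad, then the finger opening in m, from 0 to 0.087. A call has exactly 5 rows; each row is the pose to reach, as a shift and turn from the pose commanded when the call began, along the tool's axes at that moment; what a row does not reach only later rows make up. A row lasts 1/12 s, in which the tool goes at most 41.7 mm and 7.16 degrees, less where a joint would pass 70% of its speed; a pose out of reach is approached as far as the arm can. A call with a gripper value outside its range is refused whole. The fingers move at their own pace and stop on an object; "grip_force" is the grip in N (left out, the last holds). Time passes only in rows, so rows that repeat a pose let the fingers close, or fill a call up. It gives the time, the measured TCP pose, the force and the opening at its end, in the units of the state.
- env.get_obs(): the state, without advancing time (a new reading comes with each control period).
- env.read_camera(name): name is "scene" or "top"; returns a dict with "pixels" (384x512x3 uint8, red, green, blue), "fx", "fy", "cx", "cy" (pixels), "position" and "rotation" of the camera in the world. Camera axes: x right, y up, looking along -z (the intrinsics and any distortion apply to the point x, -y, -z); pixel columns grow to the right and rows downward; lengths in m; the calibration is good to about 2 mm. A picture is of the moment at which its call begins. There is no depth.
- env.sign_off(): hands the job in, once; it reports no verdict.
The state is a dict: "time_s": time; "qpos": joint angles; "joint_velocities": joint speeds; "effort": joint torques, N m; "tool_pos": TCP position; "tool_rot": TCP orientation; "force": force on the tool from outside, world axes, zero at the start; "wrist_torque": the same for the moment, N m; "grip_width": finger opening in m.
Only numpy, scipy, OpenCV 4.12 (cv2) and the standard library are available. Lean on these libraries where they do the work, as an engineer would, in place of code of your own. Each camera call takes 0.05 s, during which the arm holds its last target.

## Working session

There is one attempt and no reset: what is moved stays moved. The work goes in short steps, Python scripts to look and compute and a tool call to move; the robot and the scene stay as the last step left them, time stands still between calls to the robot, and variables do not carry over. Pictures are saved under pics/ and viewed, and the job is handed in when it is done.

Besides the shell and the picture viewer there is one more tool, called after "Emit:" by a JSON object that holds its "op" and its "data", one argument or row to a line. send_rows: Moves the arm, as the interface text tells. Its arguments: {"type":"object","properties":{"steps":{"type":"array"},"grip_force":{"type":"number"}},"required":["steps"]}

```bash
ls; mkdir -p pics
python3 - <<'E'
from cell import env
import cv2,numpy as np
print(env.get_obs()); print(env.tcp_to_grasp)
for n in("scene","top"):
    d=env.read_camera(n); cv2.imwrite(f"pics/{n}0.png",d["pixels"][:,:,::-1])
    print(n,{k:v for k,v in d.items() if k!="pixels"})
E
```

```text
pics
{'time_s': 0.0, 'qpos': array([-76.13875602,  18.43831713,  -4.01513628,  83.17275076,
         1.29358491,  78.54095643,  -3.26268853]), 'joint_velocities': array([ 0.03007302,  0.01331669, -0.00212924, -0.03088079,  0.07526199,
        0.02882735,  0.02491832]), 'effort': array([ 5.13352497e-04, -4.91285312e+01, -4.03651586e-01, -3.12528241e+01,
       -6.38721278e-02,  4.38306481e-02,  1.87451633e-04]), 'tool_pos': array([0.14673151, 0.63266951, 0.22148871]), 'tool_rot': array([1.79995583e+02, 1.06864421e-01, 7.69451078e+01]), 'force': array([ 0.8681142 , -0.27304691,  0.28383471]), 'wrist_torque': array([ 0.00570178,  0.00514884, -0.00678406]), 'grip_width': 0.08697787347134663}
0.0187
scene {'fx': 497.65835767869777, 'fy': 497.65835767869777, 'cx': 257.5356586201427, 'cy': 189.9647252283416, 'position': array([ 1.38574982, -0.30028508,  0.70532126]), 'rotation': array([54.90563226, -1.04681353, 69.74689039])}
top {'fx': 403.6260220328302, 'fy': 403.6260220328302, 'cx': 257.7114639250643, 'cy': 187.59243969581036, 'position': array([0.50350033, 0.00700486, 1.11557761]), 'rotation': array([  6.72116739,  -0.16911702, -90.86170954])}
```

View pics/scene0.png

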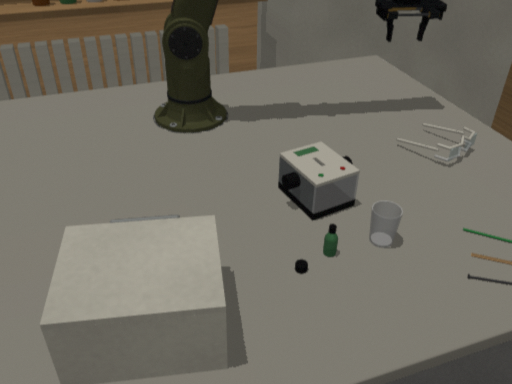

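View pics/top0.png

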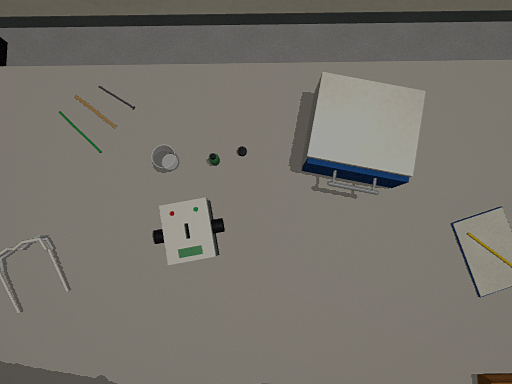

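The top view shows the cabinet's white top at about (367,125), the handle bar at (353,186) and the slot at (187,231). The vial is at (213,159), the beaker at (164,158) and the cap at (242,151).

```bash
cat > h.py <<'E'
from cell import env
import cv2,numpy as np
from scipy.spatial.transform import Rotation as Rn
def rt(d): return Rn.from_euler('xyz',d["rotation"],degrees=True).as_matrix()
def ray(d,p):
    v=np.array([(p[0]-d["cx"])/d["fx"],-(p[1]-d["cy"])/d["fy"],-1.]); return rt(d)@v
def cast(d,p,z):
    v=ray(d,p); o=np.array(d["position"]); return o+v*(z-o[2])/v[2]
def proj(d,P):
    c=rt(d).T@(np.array(P)-d["position"]); return np.array([d["cx"]-d["fx"]*c[0]/c[2],d["cy"]+d["fy"]*c[1]/c[2]])
def tri(d1,p1,d2,p2):
    a,b=ray(d1,p1),ray(d2,p2); A=np.stack([a,-b],1)
    s=np.linalg.lstsq(A,np.array(d2["position"])-d1["position"],rcond=None)[0]
    x,y=d1["position"]+a*s[0],d2["position"]+b*s[1]; return (x+y)/2,np.linalg.norm(x-y)
def crop(d,u0,u1,v0,v1,k,name):
    im=cv2.resize(d["pixels"][v0:v1,u0:u1,::-1],None,fx=k,fy=k,interpolation=cv2.INTER_CUBIC); cv2.imwrite(name,im)
E
python3 - <<'E'
from h import *
t=env.read_camera("top"); s=env.read_camera("scene")
crop(t,290,440,60,210,4,"pics/tc.png"); crop(t,145,235,190,275,7,"pics/tp.png"); crop(s,270,370,130,220,7,"pics/sp.png")
g=cv2.cvtColor(t["pixels"],cv2.COLOR_RGB2HSV)
# white masks
m=((g[:,:,2]>150)&(g[:,:,1]<60)).astype(np.uint8)
for c in cv2.findContours(m,0,2)[0]:
    if cv2.contourArea(c)>1500:
        r=cv2.minAreaRect(c); print(r)
        b=cv2.boxPoints(r); z=.149 if r[0][0]>290 else .1
        for p in b: print(p,cast(t,p,z).round(4))
print("slot",cast(t,(187,231),.1))
for p in((165,158),(214,160),(242,152)):print(cast(t,p,0))
E
```

```text
((186.37838745117188, 230.77027893066406), (60.1700325012207, 47.84010696411133), 80.53767395019531)
[157.83784 205.02704] [0.5826 0.2544 0.1   ]
[205.02702 197.16217] [0.6007 0.1356 0.1   ]
[214.91893 256.51352] [0.4524 0.111  0.1   ]
[167.72975 264.3784 ] [0.435  0.2279 0.1   ]
((367.0348815917969, 123.31317138671875), (107.37202453613281, 85.82421875), 10.57352352142334)
[306.3862  155.64542] [ 0.6939 -0.1172  0.149 ]
[322.13467  71.27847] [ 0.9074 -0.1628  0.149 ]
[427.68356  90.98093] [ 0.8528 -0.4234  0.149 ]
[411.9351  175.34787] [ 0.6417 -0.3716  0.149 ]
slot [0.51644111 0.18065158 0.1       ]
[0.72230788 0.26053942 0.        ]
[0.71462155 0.12314909 0.        ]
[0.73631808 0.04439455 0.        ]
```

```bash
ls pics
```

```text
scene0.png
sp.png
tc.png
top0.png
tp.png
```

View pics/tc.png

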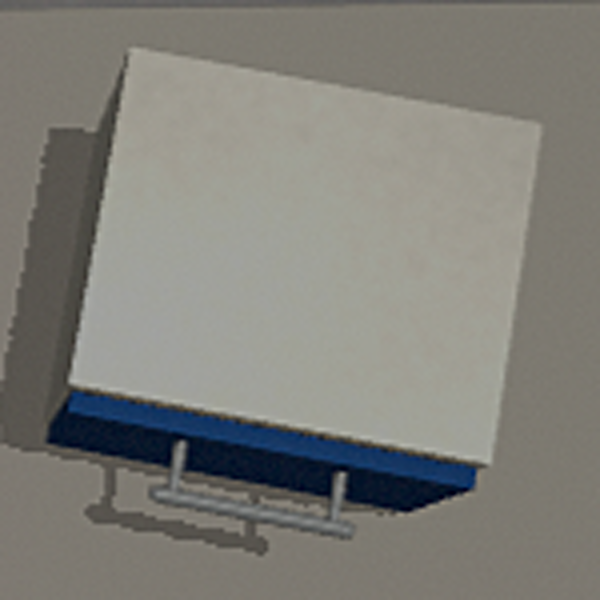

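View pics/tp.png

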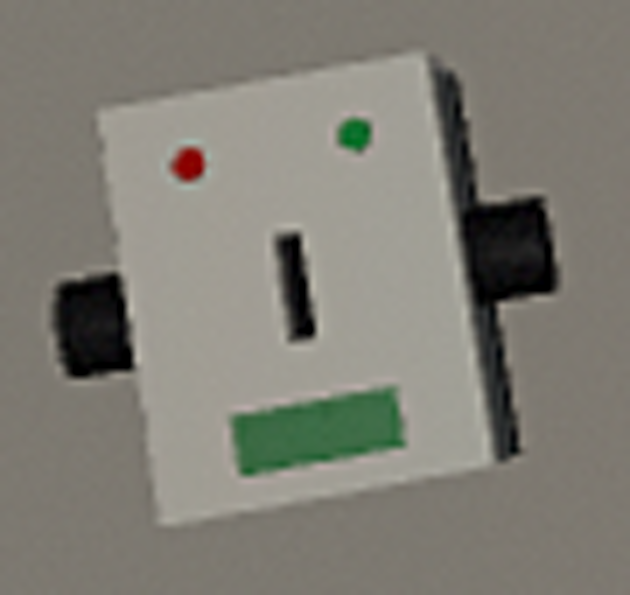

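View pics/sp.png

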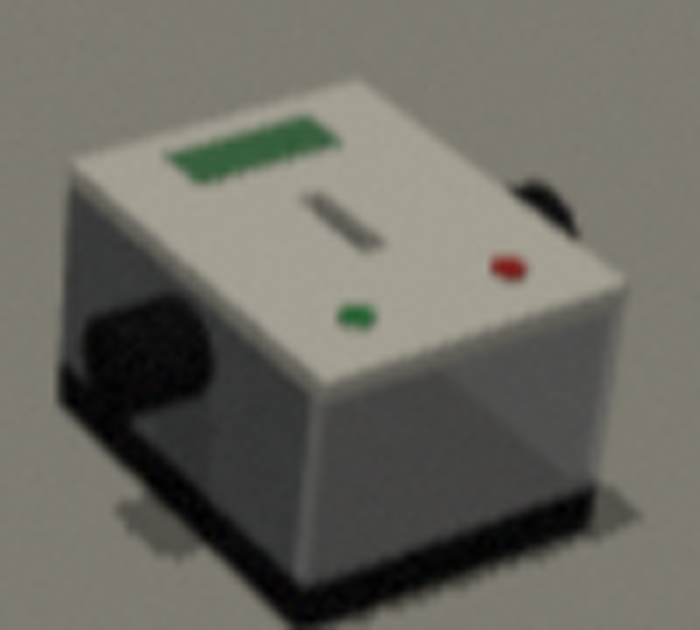

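Run:
```python
from h import *
t=env.read_camera("top"); s=env.read_camera("scene")
a=cast(t,(290+155/4-.4,60+494/4-.4),.113);b=cast(t,(290+350/4-.4,60+532/4-.4),.113)
print("bar",a,b,np.linalg.norm(a-b),(a+b)/2, np.degrees(np.arctan2(*(a-b)[:2][::-1]))-90)
c=[cast(t,(290+u/4-.4,60+v/4-.4),.149) for u,v in((70,387),(490,467),(130,47),(543,124))]
f=(c[0]+c[1])/2; bk=(c[2]+c[3])/2
print("front",f,np.linalg.norm(c[0]-c[1]),"yaw from front",np.degrees(np.arctan2(*(c[0]-c[1])[:2][::-1]))-90,"from mid",np.degrees(np.arctan2(*(bk-f)[:2][::-1])),np.linalg.norm(bk-f))
# slot by darkness
for d,n,box in((t,"top",(178,196,218,244)),(s,"scene",(308,330,153,170))):
    u0,u1,v0,v1=box; g=d["pixels"][v0:v1,u0:u1].astype(float).mean(2); w=np.clip(np.median(g)-10-g,0,None)
    V,U=np.mgrid[v0:v1,u0:u1]; w/=w.sum(); m=np.array([(U*w).sum(),(V*w).sum()])
    D=np.stack([U-m[0],V-m[1]],-1); C=np.einsum('ij,ijk,ijl',w,D,D); e=np.linalg.eigh(C); ax=e[1][:,1]
    p=cast(d,m,.1); q=cast(d,m+ax*5,.1)-cast(d,m-ax*5,.1); print(n,m,p,np.degrees(np.arctan2(q[1],q[0]))%180, np.linalg.norm(q)/10*np.sqrt(12*e[0][1]))
    # plate corners via white mask
    g=d["pixels"].astype(float).mean(2); M=np.zeros(g.shape,np.uint8)
m=((cv2.cvtColor(t["pixels"],cv2.COLOR_RGB2GRAY)[180:280,140:240]>140)).astype(np.uint8)
cs=max(cv2.findContours(m,0,2)[0],key=cv2.contourArea)+np.array([140,180])
q=cv2.approxPolyDP(cs,5,True)[:,0]; print(q)
P=[cast(t,x,.1) for x in q]; print(np.mean(P,0)); 
for i in range(len(P)):
    e=P[i]-P[i-1]; print(np.linalg.norm(e),np.degrees(np.arctan2(e[1],e[0])))
```

```text
bar [ 0.63032733 -0.17488328  0.113     ] [ 0.60460749 -0.29594244  0.113     ] 0.12376117475282644 [ 0.61746741 -0.23541286  0.113     ] -11.99452996106092
front [ 0.66571853 -0.24539953  0.149     ] 0.25840478199726935 yaw from front -11.810022011814738 from mid -11.784079203607636 0.21947268876695178
top [186.79939765 230.58892071] [0.51747105 0.18115852 0.1       ] 9.281444311706196 0.03798444862561191
scene [318.06967742 161.03686636] [0.51701698 0.18155012 0.1       ] 9.562943049049409 0.04560870547021684
[[204 197]
 [159 206]
 [168 264]
 [214 256]]
[0.51771688 0.1825535  0.1       ]
0.14958632786008844 9.580784002248759
0.11519695081518863 100.5484219665582
0.14626238166115804 -170.46735589205306
0.11531165358912326 -81.1042229468474
```

```bash
cat >> h.py <<'E'
def go(x,y,z,yaw,start=None,verbose=1):
    """shift/turn in tool axes from start (pos,rpy) to tool-down target"""
    o=env.get_obs(); p,r=(o["tool_pos"],o["tool_rot"]) if start is None else start
    R=Rn.from_euler('xyz',r,degrees=True); T=Rn.from_euler('xyz',[180,0,yaw],degrees=True)
    print("shift",R.inv().apply(np.array([x,y,z])-p).round(4),"turn",(R.inv()*T).as_rotvec().round(4))
    return (np.array([x,y,z]),[180,0,yaw])
E
python3 - <<'E'
from h import *
st=None
for w in((.33,.60,.25,60),(.48,.49,.25,44),(.58,.33,.25,28),(.63,.14,.25,12),(.64,-.05,.25,-2),(.6175,-.2354,.25,-11.8)): st=go(*w,start=st)
E
```

```text
shift [ 0.0092  0.1859 -0.0278] turn [1.000e-04 6.000e-04 2.958e-01]
shift [-0.0203  0.1849  0.    ] turn [-0.     -0.      0.2793]
shift [-0.0392  0.1846  0.    ] turn [ 0.     -0.      0.2793]
shift [-0.0451  0.1912  0.    ] turn [ 0.     -0.      0.2793]
shift [-0.0297  0.1879  0.    ] turn [-0.     -0.      0.2443]
shift [-0.016   0.1861  0.    ] turn [ 0.    -0.     0.171]
```

Emit:
{"op": "send_rows", "data": {
  "steps": [
    [[0.002, 0.037, -0.006], [0, 0, 0.06], 0.087],
    [[0.004, 0.074, -0.012], [0, 0, 0.12], 0.087],
    [[0.006, 0.111, -0.018], [0, 0, 0.18], 0.087],
    [[0.008, 0.148, -0.023], [0, 0, 0.24], 0.087],
    [[0.009, 0.186, -0.028], [0, 0, 0.296], 0.087]
  ]
}}

```text
time_s: 0.72
tool_pos: [0.3313, 0.5997, 0.251]
tool_rot: [-180.0, -0.0, 59.9]
force: [-0.0, 0.6, -0.1]
grip_width: 0.0868
```

Emit:
{"op": "send_rows", "data": {
  "steps": [
    [[-0.004, 0.037, 0], [0, 0, 0.056], 0.06],
    [[-0.008, 0.074, 0], [0, 0, 0.112], 0.06],
    [[-0.012, 0.111, 0], [0, 0, 0.168], 0.06],
    [[-0.016, 0.148, 0], [0, 0, 0.224], 0.06],
    [[-0.02, 0.185, 0], [0, 0, 0.279], 0.06]
  ]
}}

```text
time_s: 1.13
tool_pos: [0.4815, 0.4889, 0.2506]
tool_rot: [-180.0, -0.0, 43.9]
force: [0.8, 0.4, 0.8]
grip_width: 0.0634
```

Emit:
{"op": "send_rows", "data": {
  "steps": [
    [[-0.008, 0.037, 0], [0, 0, 0.056], 0.03],
    [[-0.016, 0.074, 0], [0, 0, 0.112], 0.03],
    [[-0.024, 0.111, 0], [0, 0, 0.168], 0.03],
    [[-0.032, 0.148, 0], [0, 0, 0.224], 0.03],
    [[-0.039, 0.185, 0], [0, 0, 0.279], 0.03]
  ]
}}

```text
time_s: 1.55
tool_pos: [0.5814, 0.3282, 0.2507]
tool_rot: [-180.0, -0.0, 27.9]
force: [0.5, 0.6, -0.8]
grip_width: 0.0352
```

Emit:
{"op": "send_rows", "data": {
  "steps": [
    [[-0.009, 0.038, 0], [0, 0, 0.056], 0.03],
    [[-0.018, 0.076, 0], [0, 0, 0.112], 0.03],
    [[-0.027, 0.114, 0], [0, 0, 0.168], 0.03],
    [[-0.036, 0.152, 0], [0, 0, 0.224], 0.03],
    [[-0.045, 0.191, 0], [0, 0, 0.279], 0.03]
  ]
}}

```text
time_s: 1.97
tool_pos: [0.6308, 0.1387, 0.2507]
tool_rot: [-180.0, -0.0, 11.9]
force: [1.0, -0.6, 0.4]
grip_width: 0.0302
```

Emit:
{"op": "send_rows", "data": {
  "steps": [
    [[-0.006, 0.038, 0], [0, 0, 0.049], 0.03],
    [[-0.012, 0.076, 0], [0, 0, 0.098], 0.03],
    [[-0.018, 0.114, 0], [0, 0, 0.147], 0.03],
    [[-0.024, 0.152, 0], [0, 0, 0.196], 0.03],
    [[-0.03, 0.188, 0], [0, 0, 0.244], 0.03]
  ]
}}

```text
time_s: 2.38
tool_pos: [0.6404, -0.0521, 0.2508]
tool_rot: [-180.0, -0.0, -2.1]
force: [-0.5, -0.4, -0.2]
grip_width: 0.0296
```

Emit:
{"op": "send_rows", "data": {
  "steps": [
    [[-0.004, 0.04, 0], [0, 0, 0.043], 0.03],
    [[-0.008, 0.08, 0], [0, 0, 0.086], 0.03],
    [[-0.012, 0.12, 0], [0, 0, 0.13], 0.03],
    [[-0.016, 0.16, 0], [0, 0, 0.171], 0.03],
    [[-0.016, 0.186, 0], [0, 0, 0.171], 0.03]
  ]
}}

```text
time_s: 2.8
tool_pos: [0.6161, -0.2407, 0.251]
tool_rot: [179.9, -0.0, -12.1]
force: [-0.5, -1.4, 0.3]
grip_width: 0.0301
```

Run:
```python
from h import *
o=env.get_obs(); print(o["tool_pos"],o["tool_rot"],o["force"],o["grip_width"])
go(.6175,-.2354,.125,-11.9)
t=env.read_camera("top");crop(t,290,440,60,210,4,"pics/t1.png")
s=env.read_camera("scene");cv2.imwrite("pics/s1.png",s["pixels"][:,:,::-1])
```

```text
[ 0.61608816 -0.24070533  0.25100144] [ 1.79866627e+02 -1.06074421e-02 -1.21235792e+01] [-0.49492199 -1.40979734  0.27322896] 0.030080065550261968
shift [ 0.0002 -0.0058  0.126 ] turn [ 0.0023 -0.0002 -0.0039]
```

View pics/t1.png

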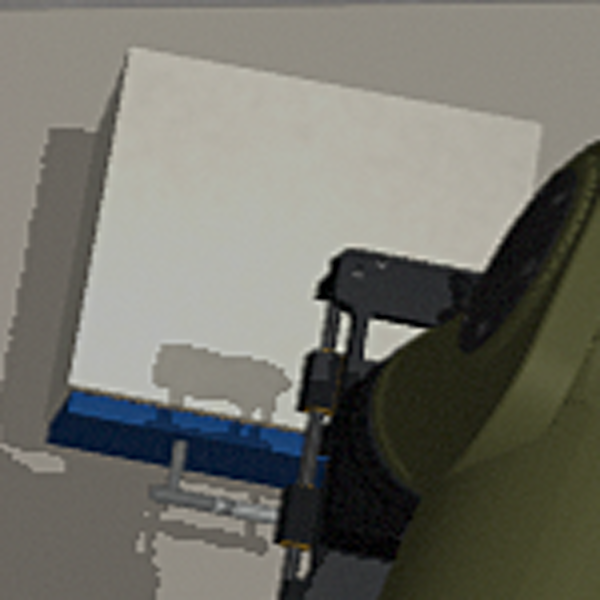

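View pics/s1.png

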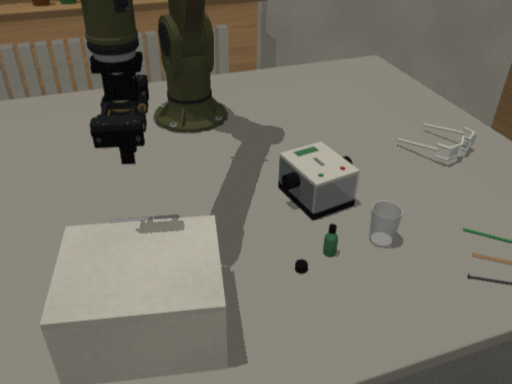

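Emit:
{"op": "send_rows", "data": {
  "steps": [
    [[0, -0.003, 0.03], [0.002, 0, -0.003], 0.03],
    [[0, -0.005, 0.06], [0.002, 0, -0.003], 0.03],
    [[0, -0.005, 0.09], [0.002, 0, -0.003], 0.03],
    [[0, -0.005, 0.11], [0.002, 0, -0.003], 0.03],
    [[0, -0.005, 0.11], [0.002, 0, -0.003], 0.03]
  ]
}}

```text
time_s: 3.32
tool_pos: [0.6167, -0.2273, 0.1351]
tool_rot: [-179.8, 0.5, -11.5]
force: [-0.9, 1.1, -0.8]
grip_width: 0.0302
```

Run:
```python
from h import *
go(.6175,-.2354,.096,-11.9)
t=env.read_camera("top");crop(t,290,440,60,210,4,"pics/t2.png")
s=env.read_camera("scene");crop(s,60,220,100,270,4,"pics/s2.png")
```

```text
shift [0.0028 0.0079 0.0391] turn [-0.0036  0.009   0.0075]
```

View pics/s2.png

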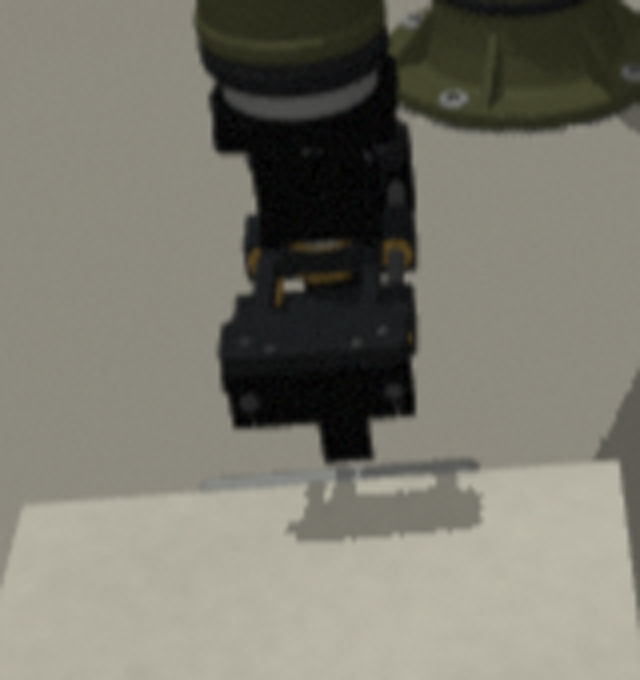

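View pics/t2.png

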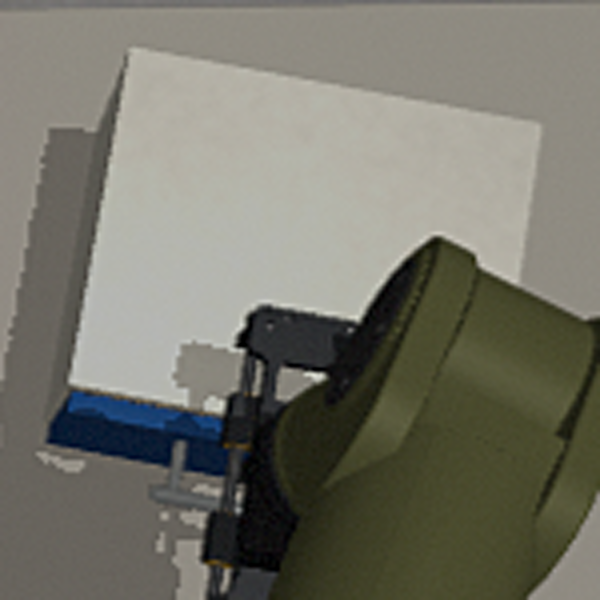

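Emit:
{"op": "send_rows", "data": {
  "steps": [
    [[0, 0, 0], [0, 0, 0], 0.03],
    [[0, 0, 0], [0, 0, 0], 0.03],
    [[0, 0, 0], [0, 0, 0], 0.03],
    [[0, 0, 0], [0, 0, 0], 0.03],
    [[0, 0, 0], [0, 0, 0], 0.03]
  ]
}}

```text
time_s: 3.83
tool_pos: [0.6196, -0.2305, 0.1414]
tool_rot: [-179.9, -0.1, -11.6]
force: [0.7, 0.3, 1.1]
grip_width: 0.0299
```

Run:
```python
from h import *
go(.6175,-.2354,.096,-11.9)
```

```text
shift [-0.0012  0.0053  0.0454] turn [-0.0022 -0.0013  0.0057]
```

Emit:
{"op": "send_rows", "data": {
  "steps": [
    [[-0.001, 0.002, 0.012], [0, 0, 0.005], 0.03],
    [[-0.001, 0.004, 0.024], [0, 0, 0.005], 0.03],
    [[-0.001, 0.005, 0.036], [0, 0, 0.005], 0.03],
    [[-0.001, 0.005, 0.045], [0, 0, 0.005], 0.03],
    [[-0.001, 0.005, 0.045], [0, 0, 0.005], 0.03]
  ]
}}

```text
time_s: 4.25
tool_pos: [0.6152, -0.2343, 0.0919]
tool_rot: [-179.9, 0.3, -11.9]
force: [-0.9, -0.3, -0.0]
grip_width: 0.0298
```

Emit:
{"op": "send_rows", "data": {
  "steps": [
    [[0, 0, 0], [0, 0, 0], 0.0],
    [[0, 0, 0], [0, 0, 0], 0.0],
    [[0, 0, 0], [0, 0, 0], 0.0],
    [[0, 0, 0], [0, 0, 0], 0.0],
    [[0, 0, 0], [0, 0, 0], 0.0]
  ],
  "grip_force": 25
}}

```text
time_s: 4.67
tool_pos: [0.6178, -0.2351, 0.0963]
tool_rot: [-179.9, -0.1, -11.9]
force: [-0.2, -0.9, 1.3]
grip_width: 0.0097
```

Run:
```python
from h import *
o=env.get_obs(); print(o["tool_pos"],o["tool_rot"],o["force"],o["grip_width"])
go(.6175-.1566,-.2354+.0327,.096,-11.9)
```

```text
[ 0.61777503 -0.23510884  0.09626931] [-1.79882016e+02 -7.52502970e-02 -1.18567662e+01] [-0.18097708 -0.94591501  1.29805773] 0.009727295893249622
shift [-1.602e-01  5.000e-04  1.000e-04] turn [-0.0021 -0.0013  0.0008]
```

Emit:
{"op": "send_rows", "data": {
  "steps": [
    [[-0.008, 0, 0], [0, 0, 0], 0.0],
    [[-0.02, 0, 0], [0, 0, 0], 0.0],
    [[-0.036, 0, 0], [0, 0, 0], 0.0],
    [[-0.052, 0, 0], [0, 0, 0], 0.0],
    [[-0.068, 0, 0], [0, 0, 0], 0.0]
  ]
}}

```text
time_s: 5.08
tool_pos: [0.5506, -0.221, 0.0962]
tool_rot: [-179.9, -0.1, -11.9]
force: [1.9, -0.6, 1.4]
grip_width: 0.0097
```

Emit:
{"op": "send_rows", "data": {
  "steps": [
    [[-0.016, 0, 0], [0, 0, 0], 0.0],
    [[-0.032, 0, 0], [0, 0, 0], 0.0],
    [[-0.048, 0, 0], [0, 0, 0], 0.0],
    [[-0.062, 0, 0], [0, 0, 0], 0.0],
    [[-0.072, 0, 0], [0, 0, 0], 0.0]
  ]
}}

```text
time_s: 5.5
tool_pos: [0.4795, -0.2061, 0.0962]
tool_rot: [-179.8, -0.1, -11.9]
force: [0.5, 0.0, 2.6]
grip_width: 0.0102
```

Emit:
{"op": "send_rows", "data": {
  "steps": [
    [[-0.005, 0, 0], [0, 0, 0], 0.0],
    [[-0.01, 0, 0], [0, 0, 0], 0.0],
    [[-0.015, 0, 0], [0, 0, 0], 0.0],
    [[-0.019, 0, 0], [0, 0, 0], 0.0],
    [[-0.022, 0, 0], [0, 0, 0], 0.0]
  ]
}}

```text
time_s: 5.92
tool_pos: [0.4611, -0.2022, 0.0963]
tool_rot: [-179.9, -0.3, -11.9]
force: [12.6, -3.2, -5.7]
grip_width: 0.0103
```

Run:
```python
from h import *
o=env.get_obs(); print(o["tool_pos"],o["tool_rot"],o["force"],o["grip_width"])
c,s=np.cos(np.radians(-11.8)),np.sin(np.radians(-11.8))
d=o["tool_pos"]-[.6178,-.2351,.0963]; print("pull",-(d[0]*c+d[1]*s),d)
t=env.read_camera("top");crop(t,290,440,60,260,3,"pics/t3.png")
```

```text
[ 0.46114825 -0.20218631  0.09626268] [-179.91740741   -0.34408102  -11.85141393] [12.59977709 -3.21206982 -5.71311145] 0.010334894614008704
pull 0.1600720083294366 [-1.56651750e-01  3.29136864e-02 -3.73242456e-05]
```

View pics/t3.png

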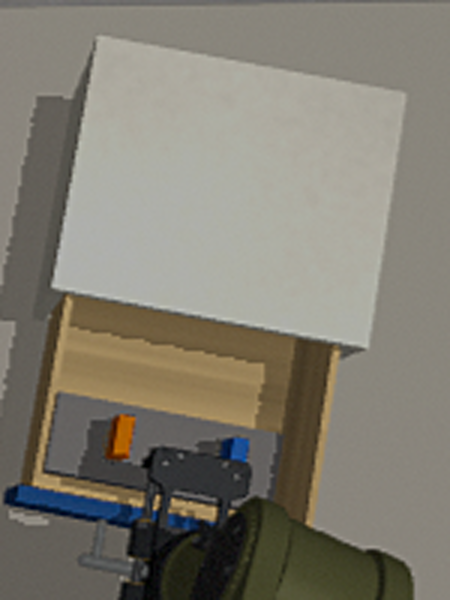

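Emit:
{"op": "send_rows", "data": {
  "steps": [
    [[0.002, 0, 0], [0, 0, 0], 0.028],
    [[0.002, 0, 0], [0, 0, 0], 0.028],
    [[0.002, 0, 0], [0, 0, 0], 0.028],
    [[0.002, 0, 0], [0, 0, 0], 0.028],
    [[0.002, 0, 0], [0, 0, 0], 0.028]
  ]
}}

```text
time_s: 6.38
tool_pos: [0.46, -0.2019, 0.095]
tool_rot: [-179.9, 0.1, -11.9]
force: [-0.4, -0.8, -0.6]
grip_width: 0.0267
```

Emit:
{"op": "send_rows", "data": {
  "steps": [
    [[0, 0, -0.012], [0, 0, 0], 0.028],
    [[0, 0, -0.032], [0, 0, 0], 0.028],
    [[0, 0, -0.06], [0, 0, 0], 0.028],
    [[0, 0, -0.095], [0, 0, 0], 0.028],
    [[0, 0, -0.13], [0, 0, 0], 0.028]
  ]
}}

```text
time_s: 6.8
tool_pos: [0.4598, -0.2024, 0.2274]
tool_rot: [-179.9, 0.1, -11.9]
force: [0.2, -1.0, 0.6]
grip_width: 0.0282
```

Run:
```python
from h import *
o=env.get_obs(); print(o["tool_pos"],o["tool_rot"],o["force"],o["grip_width"])
# move aside toward +y: (0.5,0.0,.26), yaw +30
st=go(.50,0.0,.27,20)
```

```text
[ 0.45983677 -0.20243952  0.22737707] [-1.79887752e+02  5.00831622e-02 -1.18976958e+01] [ 0.18784006 -1.02077009  0.57759278] 0.028215344702379165
shift [-0.0025 -0.2065 -0.0422] turn [-2.200e-03  3.000e-04 -5.567e-01]
```

Emit:
{"op": "send_rows", "data": {
  "steps": [
    [[0, -0.04, -0.008], [0, 0, -0.11], 0.028],
    [[0, -0.08, -0.016], [0, 0, -0.22], 0.028],
    [[0, -0.12, -0.025], [0, 0, -0.33], 0.034],
    [[-0.002, -0.16, -0.033], [0, 0, -0.44], 0.034],
    [[-0.002, -0.19, -0.042], [0, 0, -0.55], 0.034]
  ]
}}

```text
time_s: 7.22
tool_pos: [0.4975, -0.0123, 0.2693]
tool_rot: [-179.8, -0.1, 20.1]
force: [1.1, 0.6, -0.4]
grip_width: 0.0333
```

Run:
```python
from h import *
o=env.get_obs(); print(o["tool_pos"],o["tool_rot"])
t=env.read_camera("top");crop(t,290,440,140,260,4,"pics/t4.png")
s=env.read_camera("scene");cv2.imwrite("pics/s4.png",s["pixels"][:,:,::-1])
h=cv2.cvtColor(t["pixels"],cv2.COLOR_RGB2HSV)
for n,m in(("blue",(h[:,:,0]>100)&(h[:,:,0]<125)&(h[:,:,1]>120)),("org",(h[:,:,0]>5)&(h[:,:,0]<20)&(h[:,:,1]>180))):
    m=m.astype(np.uint8); k,l,st,ce=cv2.connectedComponentsWithStats(m)
    for i in range(1,k):
        if st[i,4]>15: print(n,st[i],ce[i],cast(t,ce[i],.123))
```

```text
[ 0.49752906 -0.0123347   0.26931142] [-1.79842681e+02 -1.27571802e-01  2.01168829e+01]
blue [362 206  11  15 131] [367.17557252 212.98473282] [ 0.55357212 -0.26598349  0.123     ]
blue [452 223  28  74  91] [465.         258.98901099] [ 0.43839802 -0.49856049  0.123     ]
blue [316 226  83  21 582] [356.62027491 236.41237113] [ 0.49678079 -0.23750009  0.123     ]
org [325 198  10  15 106] [329.64150943 205.29245283] [ 0.57388878 -0.17429417  0.123     ]
org [478 374  34  10 233] [495.16309013 378.1888412 ] [ 0.16135848 -0.54874651  0.123     ]
```

View pics/t4.png

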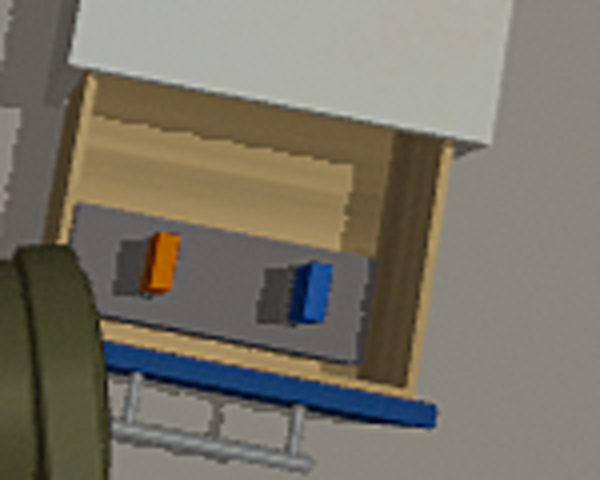

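View pics/s4.png

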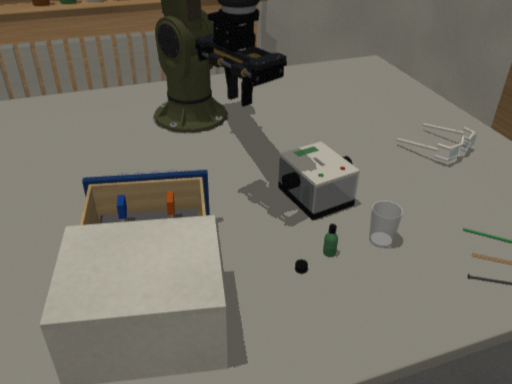

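Run:
```python
from h import *
t=env.read_camera("top"); s=env.read_camera("scene")
b=t["pixels"][204:224,358:378].astype(int); 
print(b[:,:,2])
for th in (90,105,120):
    m=((b[:,:,2]-b[:,:,0]>50)&(b[:,:,2]>th)).astype(np.uint8); c=cv2.findContours(m,0,1)[0]; c=max(c,key=len)
    r=cv2.minAreaRect(c); ctr=np.array(r[0])+[358,204]; P=cast(t,ctr,.123)
    mm=np.argwhere(m).mean(0)[::-1]+[358,204]
    print(th,r,P,cast(t,mm,.123))
    bx=cv2.boxPoints(r)+np.float32([358,204]); e=[cast(t,p,.123) for p in bx]; print([ (np.linalg.norm(e[i]-e[i-1]).round(4),np.degrees(np.arctan2(*(e[i]-e[i-1])[:2][::-1])).round(1)) for i in range(2)])
h=cv2.cvtColor(s["pixels"],cv2.COLOR_RGB2HSV)
crop(s,80,220,160,250,5,"pics/s5.png")
```

```text
[[ 95  95  93  93  94  95  94  96  97  96  94  94  92  93  94  93  95  93
   94  97]
 [ 97  97  93  97  98  99  99 100  99  75  83  88  88  88  93  92  94  95
   94  93]
 [100  98  99 102  70  72  83  76  62  67 151 153 143 146 122  95  92  93
   93  92]
 [ 61  59  62  61  55  50  61  62  53  80 148 148 145 148 157 108  90  94
   95  95]
 [ 60  57  58  59  64  48  61  60  54 107 146 147 144 148 135  99  92  95
   93  95]
 [ 58  59  61  60  64  50  63  63  47 127 149 145 144 148 125  97  94  93
   96  94]
 [ 59  61  60  60  51  63  62  64  51 132 147 145 144 153 104  91  93  95
   95  94]
 [ 60  59  60  62  63  62  65  60  50 141 149 144 145 152 106  94  93  95
   95  95]
 [ 57  59  60  61  35  59  63  60  67 147 149 145 145 148  84  88  94  93
   94  93]
 [ 60  61  61  68  51  62  63  57  76 149 149 145 145 159 107  92  96  93
   95  93]
 [ 56  59  60  65  52  62  66  57 105 148 146 145 144 131  99  93  95  94
   93  95]
 [ 60  61  62  64  51  59  63  49 115 148 147 145 145 128 100  91  94  92
   93  95]
 [ 62  60  63  51  60  64  60  51 136 149 147 144 151 106  94  94  96  94
   93 
[... 660 characters left out ...]
9385, 14.138313293457031), 9.462322235107422) [ 0.55433519 -0.27024758  0.123     ] [ 0.55455485 -0.27039635  0.123     ]
[(np.float64(0.0129), np.float64(79.7)), (np.float64(0.035), np.float64(-12.1))]
105 ((10.929999351501465, 8.49000072479248), (5.091169357299805, 13.717872619628906), 8.130102157592773) [ 0.55472373 -0.27035986  0.123     ] [ 0.5547655  -0.27036784  0.123     ]
[(np.float64(0.0125), np.float64(81.0)), (np.float64(0.0339), np.float64(-10.8))]
120 ((11.0, 8.5), (4.949747562408447, 13.717872619628906), 8.13010311126709) [ 0.55469659 -0.27053104  0.123     ] [ 0.55481879 -0.27046743  0.123     ]
[(np.float64(0.0121), np.float64(81.0)), (np.float64(0.0339), np.float64(-10.8))]
```

View pics/s5.png

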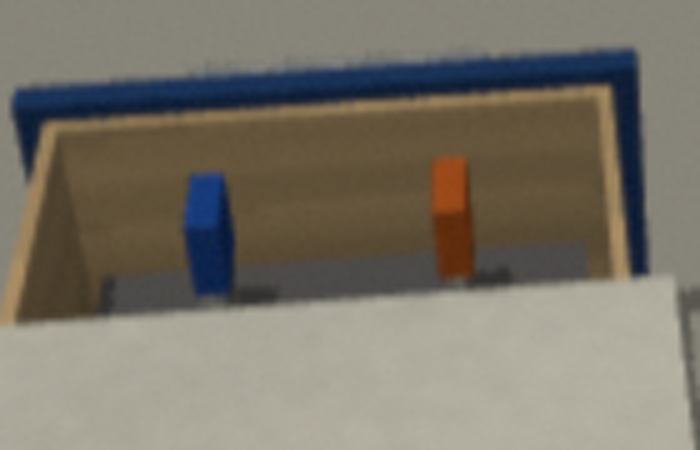

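Run:
```python
from h import *
print(env.get_obs()["tool_pos"],env.get_obs()["qpos"])
st=go(.525,-.14,.25,49); go(.5545,-.2705,.20,78.2,st)
```

```text
[ 0.49781738 -0.01570982  0.26869563] [-27.58292577  -2.31897049  25.79530983 100.9853086    0.95234526
  81.04018147  17.7581606 ]
shift [-0.0164  0.1262  0.0186] turn [-4.000e-04 -1.600e-03 -5.112e-01]
shift [-0.0791  0.1079  0.05  ] turn [-0.      0.     -0.5096]
```

Emit:
{"op": "send_rows", "data": {
  "steps": [
    [[-0.003, 0.025, 0.004], [0, 0, -0.1], 0.036],
    [[-0.006, 0.05, 0.008], [0, 0, -0.2], 0.036],
    [[-0.009, 0.075, 0.012], [0, 0, -0.3], 0.036],
    [[-0.013, 0.1, 0.016], [0, 0, -0.4], 0.036],
    [[-0.016, 0.126, 0.019], [0, 0, -0.511], 0.036]
  ]
}}

```text
time_s: 7.83
tool_pos: [0.5239, -0.1434, 0.2487]
tool_rot: [-179.9, -0.1, 49.0]
force: [0.1, -0.1, 0.5]
grip_width: 0.0361
```

Emit:
{"op": "send_rows", "data": {
  "steps": [
    [[-0.016, 0.022, 0.005], [0, 0, -0.1], 0.036],
    [[-0.032, 0.044, 0.015], [0, 0, -0.2], 0.036],
    [[-0.048, 0.066, 0.025], [0, 0, -0.3], 0.036],
    [[-0.064, 0.09, 0.038], [0, 0, -0.4], 0.036],
    [[-0.079, 0.108, 0.05], [0, 0, -0.51], 0.036]
  ]
}}

```text
time_s: 8.25
tool_pos: [0.5534, -0.2747, 0.1982]
tool_rot: [180.0, -0.0, 78.2]
force: [0.5, 0.9, 0.8]
grip_width: 0.0357
```

Emit:
{"op": "send_rows", "data": {
  "steps": [
    [[0, 0, 0], [0, 0, 0], 0.036],
    [[0, 0, 0], [0, 0, 0], 0.036],
    [[0, 0, 0], [0, 0, 0], 0.036],
    [[0, 0, 0], [0, 0, 0], 0.036],
    [[0, 0, 0], [0, 0, 0], 0.036]
  ]
}}

```text
time_s: 8.67
tool_pos: [0.5551, -0.2694, 0.1994]
tool_rot: [179.9, -0.2, 78.2]
force: [-0.1, 0.4, 0.4]
grip_width: 0.0362
```

Run:
```python
from h import *
o=env.get_obs(); print(o["tool_pos"],o["tool_rot"],o["qpos"])
go(.5545,-.2705,.0885,78.2)
t=env.read_camera("top");crop(t,290,440,140,260,4,"pics/t6.png")
s=env.read_camera("scene");crop(s,70,230,100,240,4,"pics/s6.png")
```

```text
[ 0.55507724 -0.26936311  0.19935021] [ 1.79924194e+02 -1.62300100e-01  7.81983646e+01] [ -5.93481998  16.87938642  36.02566101  91.2202444  -10.35738375
  75.20082183 109.76590369]
shift [-0.0015 -0.0005  0.1108] turn [ 0.0013 -0.0028 -0.    ]
```

View pics/s6.png

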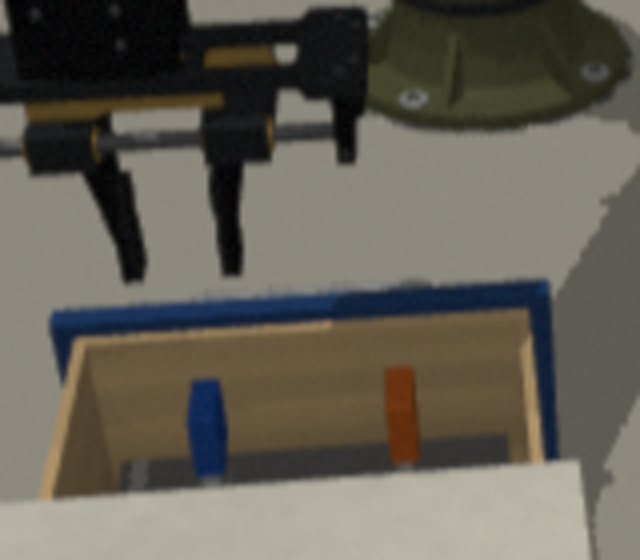

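View pics/t6.png

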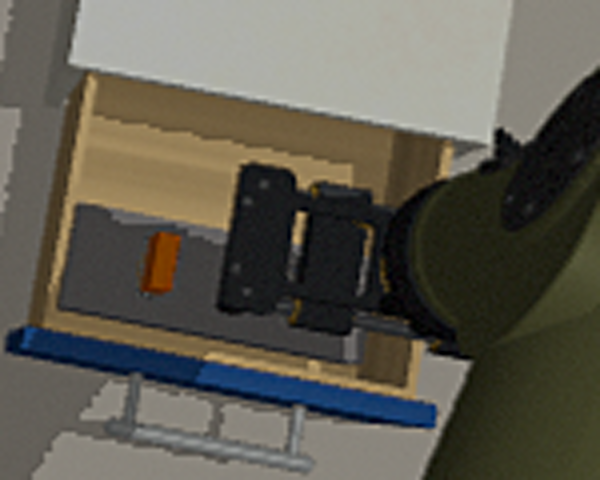

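Run:
```python
from h import *
s=env.read_camera("scene"); print(proj(s,env.get_obs()["tool_pos"]), "seen 115.9,169.5"); print(proj(s,(.5545,-.2705,.123)),"seen ~",70+208/4,100+398/4)
```

```text
[114.85876332 166.59845778] seen 115.9,169.5
[120.01370812 199.22568579] seen ~ 122.0 199.5
```

Emit:
{"op": "send_rows", "data": {
  "steps": [
    [[-0.001, 0, 0.016], [0, 0, 0], 0.036],
    [[-0.001, 0, 0.032], [0, 0, 0], 0.036],
    [[-0.001, 0, 0.048], [0, 0, 0], 0.036],
    [[-0.001, 0, 0.058], [0, 0, 0], 0.036],
    [[-0.001, 0, 0.062], [0, 0, 0], 0.036]
  ]
}}

```text
time_s: 9.23
tool_pos: [0.5537, -0.2704, 0.1349]
tool_rot: [-179.9, -0.1, 78.2]
force: [0.1, 0.5, -0.5]
grip_width: 0.0356
```

Emit:
{"op": "send_rows", "data": {
  "steps": [
    [[0, 0, 0.012], [0, 0, 0], 0.036],
    [[0, 0, 0.024], [0, 0, 0], 0.036],
    [[0, 0, 0.036], [0, 0, 0], 0.036],
    [[0, 0, 0.044], [0, 0, 0], 0.036],
    [[0, 0, 0.048], [0, 0, 0], 0.036]
  ]
}}

```text
time_s: 9.65
tool_pos: [0.5536, -0.2708, 0.0866]
tool_rot: [-179.9, -0.1, 78.1]
force: [-0.7, 0.5, 0.2]
grip_width: 0.0363
```

Emit:
{"op": "send_rows", "data": {
  "steps": [
    [[0, 0, 0], [0, 0, 0], 0.036],
    [[0, 0, 0], [0, 0, 0], 0.036],
    [[0, 0, 0], [0, 0, 0], 0.036],
    [[0, 0, 0], [0, 0, 0], 0.036],
    [[0, 0, 0], [0, 0, 0], 0.036]
  ]
}}

```text
time_s: 10.07
tool_pos: [0.5549, -0.2715, 0.0891]
tool_rot: [179.9, -0.1, 78.2]
force: [-0.3, 0.6, -0.4]
grip_width: 0.0359
```

Run:
```python
from h import *
o=env.get_obs(); print(o["tool_pos"],o["tool_rot"],o["force"])
go(.5545,-.2705,.0885,78.2)
t=env.read_camera("top");crop(t,290,440,140,260,4,"pics/t7.png")
s=env.read_camera("scene");crop(s,70,230,100,240,4,"pics/s7.png")
```

```text
[ 0.55485477 -0.27145535  0.0890795 ] [ 1.79932739e+02 -1.12860472e-01  7.81504449e+01] [-0.25976014  0.58052886 -0.44323882]
shift [ 0.0009 -0.0005  0.0006] turn [ 0.0012 -0.002  -0.0009]
```

View pics/s7.png

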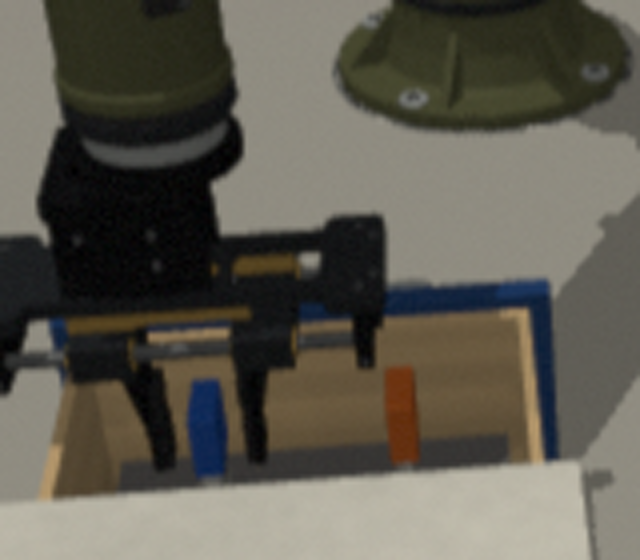

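The fingers straddle the blue grip at (208,430) in this crop, centred and at the right height.

Emit:
{"op": "send_rows", "data": {
  "steps": [
    [[0, 0, 0], [0, 0, 0], 0.024],
    [[0, 0, 0], [0, 0, 0], 0.012],
    [[0, 0, 0], [0, 0, 0], 0.0],
    [[0, 0, 0], [0, 0, 0], 0.0],
    [[0, 0, 0], [0, 0, 0], 0.0]
  ],
  "grip_force": 25
}}

```text
time_s: 10.58
tool_pos: [0.5544, -0.2713, 0.0884]
tool_rot: [180.0, -0.1, 78.2]
force: [-0.1, 0.0, 0.2]
grip_width: 0.0138
```

Emit:
{"op": "send_rows", "data": {
  "steps": [
    [[0, 0, 0], [0, 0, 0], 0.0],
    [[0, 0, -0.003], [0, 0, 0], 0.0],
    [[0, 0, -0.008], [0, 0, 0], 0.0],
    [[0, 0, -0.015], [0, 0, 0], 0.0],
    [[0, 0, -0.022], [0, 0, 0], 0.0]
  ]
}}

```text
time_s: 11.0
tool_pos: [0.5545, -0.2713, 0.1112]
tool_rot: [180.0, -0.1, 78.2]
force: [1.2, -0.5, 0.4]
grip_width: 0.0136
```

Emit:
{"op": "send_rows", "data": {
  "steps": [
    [[0, 0, -0.01], [0, 0, 0], 0.0],
    [[0, 0, -0.025], [0, 0, 0], 0.0],
    [[0, 0, -0.045], [0, 0, 0], 0.0],
    [[0, 0, -0.065], [0, 0, 0], 0.0],
    [[0, 0, -0.085], [0, 0, 0], 0.0]
  ]
}}

```text
time_s: 11.42
tool_pos: [0.5544, -0.2716, 0.1974]
tool_rot: [180.0, -0.1, 78.1]
force: [0.5, 0.1, -0.5]
grip_width: 0.0136
```

Emit:
{"op": "send_rows", "data": {
  "steps": [
    [[0, 0, -0.015], [0, 0, 0], 0.0],
    [[0, 0, -0.03], [0, 0, 0], 0.0],
    [[0, 0, -0.045], [0, 0, 0], 0.0],
    [[0, 0, -0.06], [0, 0, 0], 0.0],
    [[0, 0, -0.065], [0, 0, 0], 0.0]
  ]
}}

```text
time_s: 11.83
tool_pos: [0.5552, -0.2723, 0.264]
tool_rot: [179.7, -0.1, 78.1]
force: [0.8, -0.1, -0.9]
grip_width: 0.0135
```

Emit:
{"op": "send_rows", "data": {
  "steps": [
    [[0, 0, 0], [0, 0, 0], 0.0],
    [[0, 0, 0], [0, 0, 0], 0.0],
    [[0, 0, 0], [0, 0, 0], 0.0],
    [[0, 0, 0], [0, 0, 0], 0.0],
    [[0, 0, 0], [0, 0, 0], 0.0]
  ]
}}

```text
time_s: 12.25
tool_pos: [0.554, -0.2713, 0.2595]
tool_rot: [-179.9, -0.1, 78.2]
force: [-0.3, 0.0, -0.5]
grip_width: 0.0139
```

Run:
```python
from h import *
o=env.get_obs(); print(o["tool_pos"],o["tool_rot"],o["force"],o["grip_width"])
t=env.read_camera("top");crop(t,270,440,110,260,4,"pics/t8.png")
s=env.read_camera("scene");crop(s,70,230,60,210,4,"pics/s8.png")
st=go(.585,-.12,.245,85); st=go(.585,.04,.245,92,st);go(.5172,.1814,.22,99.4,st)
```

```text
[ 0.553988   -0.27132835  0.2594949 ] [-1.79911435e+02 -1.28228579e-01  7.81527200e+01] [-0.27930223  0.01415933 -0.50246133] 0.013912567380099123
shift [ 0.1545 -0.0009  0.0152] turn [-0.0009 -0.0022 -0.1195]
shift [ 0.1594 -0.0139 -0.    ] turn [ 0.      0.     -0.1222]
shift [ 0.1437 -0.0628  0.025 ] turn [-0.      0.     -0.1292]
```

View pics/s8.png

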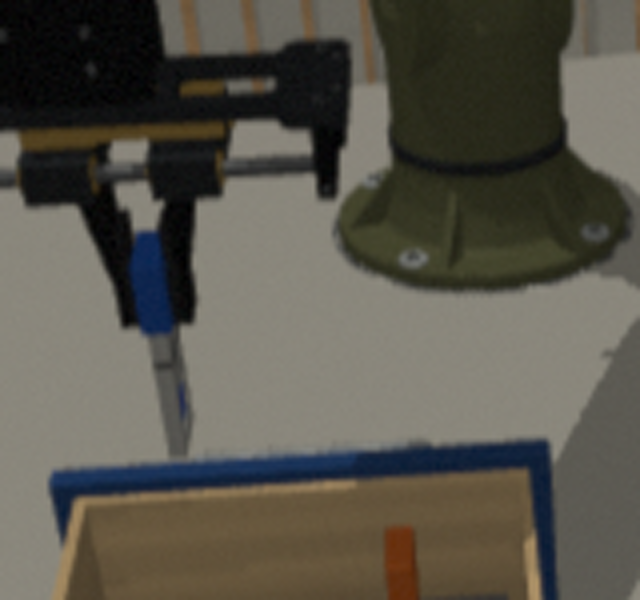

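View pics/t8.png

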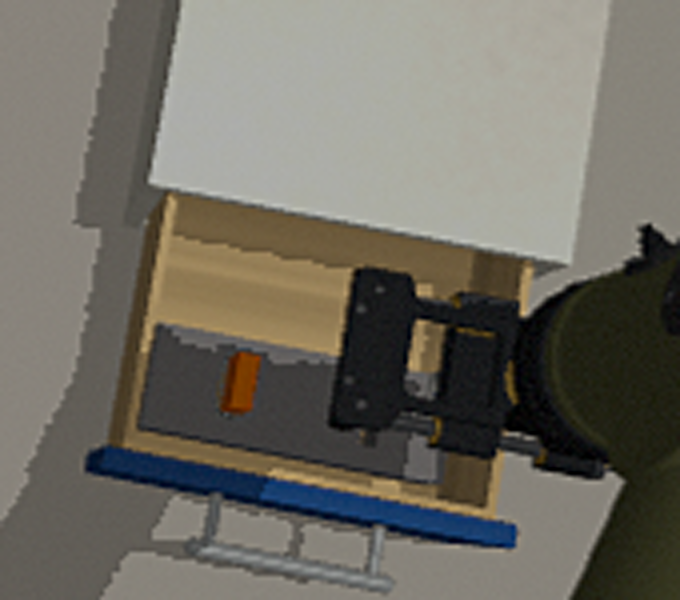

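Emit:
{"op": "send_rows", "data": {
  "steps": [
    [[0.03, 0, 0.003], [0, 0, -0.024], 0.0],
    [[0.06, 0, 0.006], [0, 0, -0.048], 0.0],
    [[0.09, 0, 0.009], [0, 0, -0.072], 0.0],
    [[0.122, 0, 0.012], [0, 0, -0.096], 0.0],
    [[0.154, 0, 0.015], [0, 0, -0.12], 0.0]
  ]
}}

```text
time_s: 12.77
tool_pos: [0.586, -0.1196, 0.2455]
tool_rot: [180.0, -0.1, 85.1]
force: [0.5, -1.4, 0.2]
grip_width: 0.0137
```

Emit:
{"op": "send_rows", "data": {
  "steps": [
    [[0.032, -0.003, 0], [0, 0, -0.024], 0.0],
    [[0.064, -0.006, 0], [0, 0, -0.048], 0.0],
    [[0.096, -0.009, 0], [0, 0, -0.072], 0.0],
    [[0.128, -0.012, 0], [0, 0, -0.096], 0.0],
    [[0.159, -0.014, 0], [0, 0, -0.122], 0.0]
  ]
}}

```text
time_s: 13.18
tool_pos: [0.5854, 0.0405, 0.246]
tool_rot: [180.0, -0.1, 92.1]
force: [0.7, -0.1, -0.4]
grip_width: 0.0137
```

Emit:
{"op": "send_rows", "data": {
  "steps": [
    [[0.034, -0.015, 0.004], [0, 0, -0.03], 0.0],
    [[0.068, -0.03, 0.01], [0, 0, -0.06], 0.0],
    [[0.1, -0.044, 0.016], [0, 0, -0.09], 0.0],
    [[0.128, -0.056, 0.022], [0, 0, -0.115], 0.0],
    [[0.144, -0.063, 0.025], [0, 0, -0.129], 0.0]
  ]
}}

```text
time_s: 13.6
tool_pos: [0.5153, 0.1846, 0.2204]
tool_rot: [-179.9, -0.2, 99.8]
force: [-0.5, 0.3, -0.5]
grip_width: 0.0139
```

Emit:
{"op": "send_rows", "data": {
  "steps": [
    [[0, 0, 0.008], [0, 0, 0], 0.0],
    [[0, 0, 0.016], [0, 0, 0], 0.0],
    [[0, 0, 0.02], [0, 0, 0], 0.0],
    [[0, 0, 0.02], [0, 0, 0], 0.0],
    [[0, 0, 0.02], [0, 0, 0], 0.0]
  ]
}}

```text
time_s: 14.02
tool_pos: [0.5185, 0.1786, 0.2011]
tool_rot: [180.0, -0.1, 99.2]
force: [-0.3, 0.6, -0.0]
grip_width: 0.0138
```

Emit:
{"op": "send_rows", "data": {
  "steps": [
    [[0, 0, 0], [0, 0, 0], 0.0],
    [[0, 0, 0], [0, 0, 0], 0.0],
    [[0, 0, 0], [0, 0, 0], 0.0],
    [[0, 0, 0], [0, 0, 0], 0.0],
    [[0, 0, 0], [0, 0, 0], 0.0]
  ]
}}

```text
time_s: 14.43
tool_pos: [0.518, 0.1806, 0.2016]
tool_rot: [179.9, -0.1, 99.4]
force: [0.2, -0.5, -0.4]
grip_width: 0.0136
```

Run:
```python
from h import *
o=env.get_obs(); print(o["tool_pos"],o["tool_rot"],o["force"],o["grip_width"])
t=env.read_camera("top");crop(t,130,260,150,275,5,"pics/t9.png")
s=env.read_camera("scene");crop(s,260,380,70,215,5,"pics/s9.png")
go(.5172,.1814,.20,99.4)
print(env.get_obs()["tool_pos"])
```

```text
[0.51795772 0.18056028 0.20155385] [ 1.79933541e+02 -1.18628543e-01  9.94013833e+01] [ 0.15595949 -0.50976958 -0.4129046 ] 0.013622292293536982
shift [ 0.0009 -0.0005  0.0014] turn [ 0.0009 -0.0019  0.0003]
[0.51784544 0.18060595 0.2014289 ]
```

View pics/s9.png

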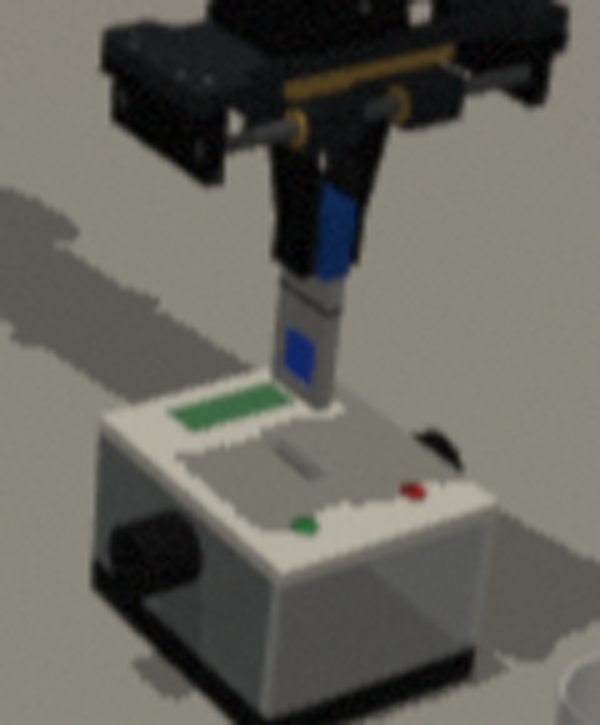

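View pics/t9.png

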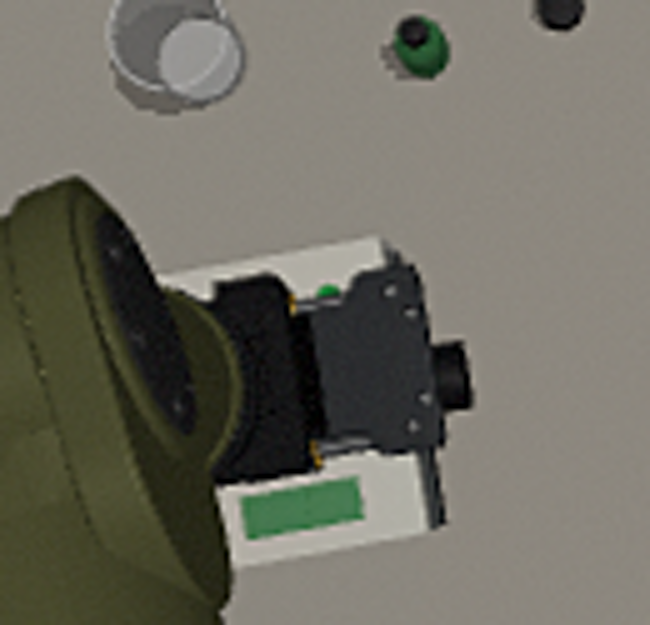

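Emit:
{"op": "send_rows", "data": {
  "steps": [
    [[0.001, 0, 0.008], [0, 0, 0], 0.0],
    [[0.001, 0, 0.016], [0, 0, 0], 0.0],
    [[0.001, 0, 0.024], [0, 0, 0], 0.0],
    [[0.001, 0, 0.028], [0, 0, 0], 0.0],
    [[0.001, 0, 0.028], [0, 0, 0], 0.0]
  ]
}}

```text
time_s: 14.95
tool_pos: [0.5166, 0.1812, 0.1714]
tool_rot: [-179.9, -0.1, 99.4]
force: [0.1, 0.1, -1.0]
grip_width: 0.0138
```

Emit:
{"op": "send_rows", "data": {
  "steps": [
    [[0, 0, 0], [0, 0, 0], 0.0],
    [[0, 0, 0], [0, 0, 0], 0.0],
    [[0, 0, 0], [0, 0, 0], 0.0],
    [[0, 0, 0], [0, 0, 0], 0.0],
    [[0, 0, 0], [0, 0, 0], 0.0]
  ]
}}

```text
time_s: 15.37
tool_pos: [0.5179, 0.1817, 0.1737]
tool_rot: [179.9, -0.1, 99.4]
force: [-0.6, -0.4, -0.3]
grip_width: 0.0137
```

Run:
```python
from h import *
s=env.read_camera("scene");crop(s,285,355,110,190,8,"pics/s10.png")
for i in range(3):
    o=env.get_obs(); print(o["tool_pos"],o["tool_rot"],o["force"]); env.read_camera("top")
p=o["tool_pos"]; foot=p[2]-.0664; print(foot)
y=np.radians(9.4); X=np.array([np.cos(y),np.sin(y),0]);Y=np.array([-np.sin(y),np.cos(y),0])
def c(q): u=proj(s,q); return ((u-[285,110]+.5)*8-.5).round(0)
F=np.array([p[0],p[1],foot])
for a,b in((1,-1),(1,1),(-1,-1)): print("foot",a,b,c(F+X*.018*a+Y*.004*b))
S=np.array([.5172,.1814,.1])
for a,b in((1,-1),(1,1),(-1,-1),(-1,1)): print("slot",a,b,c(S+X*.019*a+Y*.005*b))
```

```text
[0.51781906 0.18165526 0.17362995] [ 1.79927252e+02 -1.19707019e-01  9.94070803e+01] [-0.15817135 -0.08087601 -0.412033  ]
[0.51777076 0.18169571 0.17355675] [ 1.79932749e+02 -1.19307614e-01  9.94122488e+01] [-0.27644143  0.74748796 -1.03958174]
[0.51774838 0.18163826 0.17352531] [ 1.79936941e+02 -1.17333780e-01  9.94091262e+01] [ 0.13239928 -0.11179585 -1.34693355]
0.10712531033173674
foot 1 -1 [297. 425.]
foot 1 1 [320. 418.]
foot -1 -1 [224. 367.]
slot 1 -1 [292. 448.]
slot 1 1 [321. 439.]
slot -1 -1 [216. 386.]
slot -1 1 [244. 378.]
```

View pics/s10.png

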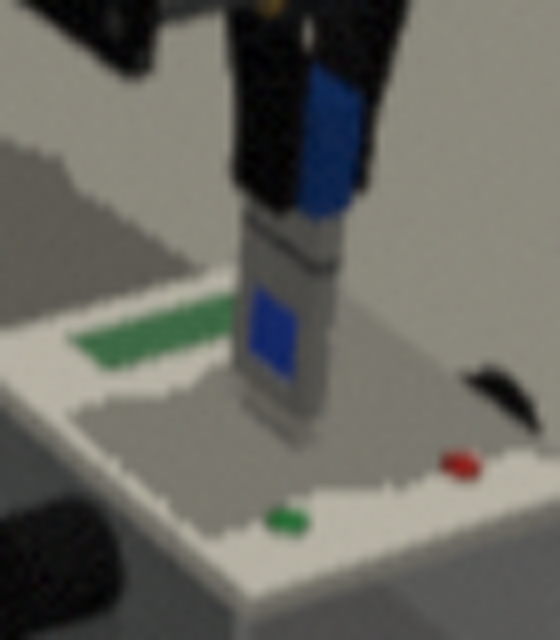

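Run:
```python
from h import *
a=[env.read_camera("scene") for _ in range(6)]; s=a[0]
im=np.mean([x["pixels"] for x in a],0)[140:175,303:338,::-1]
im=np.clip((im-60)*2.2,0,255).astype(np.uint8)
cv2.imwrite("pics/s11.png",cv2.resize(im,None,fx=16,fy=16,interpolation=cv2.INTER_CUBIC))
```

```text
(no output)
```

View pics/s11.png

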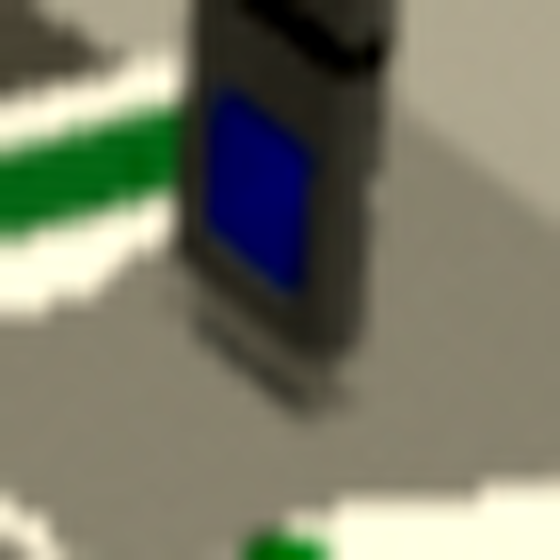

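Emit:
{"op": "send_rows", "data": {
  "steps": [
    [[0, 0, 0.002], [0, 0, 0], 0.0],
    [[0, 0, 0.004], [0, 0, 0], 0.0],
    [[0, 0, 0.005], [0, 0, 0], 0.0],
    [[0, 0, 0.005], [0, 0, 0], 0.0],
    [[0, 0, 0.005], [0, 0, 0], 0.0]
  ]
}}

```text
time_s: 16.28
tool_pos: [0.5176, 0.1816, 0.1682]
tool_rot: [180.0, -0.1, 99.4]
force: [-0.1, -0.2, -1.0]
grip_width: 0.0139
```

```bash
cat > z.py <<'E'
import sys
from h import *
a=[env.read_camera("scene") for _ in range(6)]; s=a[0]
im=np.mean([x["pixels"] for x in a],0)[140:175,303:338,::-1]
im=np.clip((im-60)*2.2,0,255).astype(np.uint8)
im=cv2.resize(im,None,fx=16,fy=16,interpolation=cv2.INTER_CUBIC)
o=env.get_obs(); p=o["tool_pos"]; print(p,o["tool_rot"],o["force"])
y=np.radians(9.4); X=np.array([np.cos(y),np.sin(y),0]);Y=np.array([-np.sin(y),np.cos(y),0])
def c(q): return tuple(int(v) for v in ((proj(s,q)-[303,140]+.5)*16-.5).round(0))
F=np.array([p[0],p[1],p[2]-.0664])
S=np.array([.5172,.1814,.1])
im2=im.copy()
for C,w,l,col in((F,.018,.004,(0,0,255)),(S,.019,.005,(0,255,255))):
    q=np.array([c(C+X*w*a+Y*l*b) for a,b in((1,-1),(1,1),(-1,1),(-1,-1))]); cv2.polylines(im2,[q],True,col,1)
cv2.imwrite(sys.argv[1],np.hstack([im,im2])[:, :][:560,:][::1,::1] if 0 else cv2.resize(np.hstack([im,im2]),(800,400),interpolation=cv2.INTER_AREA))
E
python3 z.py pics/s12.png
```

```text
[0.5177002  0.18164109 0.16843351] [ 1.79947423e+02 -1.12506168e-01  9.94102738e+01] [ 0.44377128  0.53843973 -0.80939404]
```

View pics/s12.png

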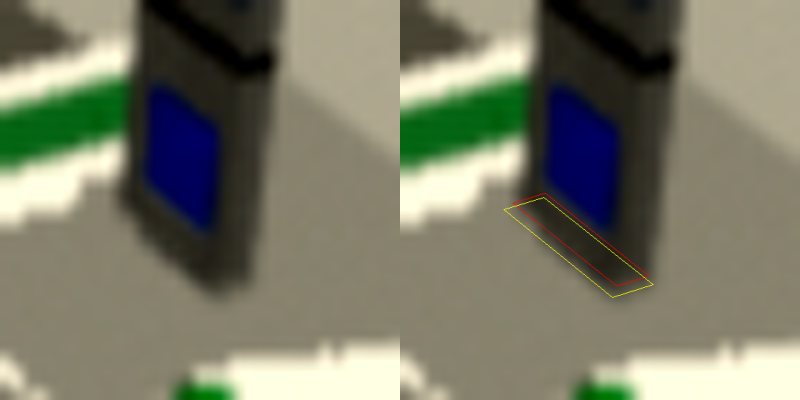

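Run:
```python
import cv2,numpy as np
a=cv2.imread("pics/scene0.png").mean(2).astype(int); print(a[152:171,308:332])
a=cv2.imread("pics/top0.png").mean(2).astype(int); print(a[218:244,178:198])
```

```text
[[ 77  79  97 101 122 130 137 144 151 154 156 156 157 157 157 157 157 157
  155 157 158 155 156 156]
 [110 124 135 139 151 154 155 155 157 157 156 157 157 156 157 155 157 157
  156 157 157 157 158 157]
 [144 153 154 155 157 156 158 156 158 157 157 157 157 157 157 158 156 157
  156 155 157 157 156 156]
 [156 156 157 157 157 156 157 156 158 157 157 158 157 157 156 156 156 155
  158 157 157 158 157 157]
 [157 156 158 158 156 155 154 155 155 155 157 156 157 157 157 157 157 156
  156 155 157 156 156 156]
 [157 156 157 157 153 142 137 132 139 152 156 156 157 156 157 155 157 156
  157 156 158 157 158 156]
 [158 157 158 157 146 126 113 100 113 130 150 154 157 157 159 156 157 156
  157 157 157 156 158 158]
 [157 158 157 156 150 138 116  94  97 105 127 144 153 158 158 159 156 157
  157 156 157 156 157 156]
 [157 158 158 156 156 154 140 106  94  93  99 121 141 153 157 157 157 158
  155 158 156 157 157 157]
 [157 157 157 158 157 156 153 136 114  92  92 100 116 138 152 156 157 158
  158 156 157 156 157 156]
 [156 155 158 156 159 158 156 153 142 114  96  92 100 110 131 147 155 156
  157 157 157 15
[... 2330 characters left out ...]
 155 155
  155 155]
 [155 155 154 155 155 155 160 147  82  30   1   0 160 160 157 155 156 155
  157 155]
 [155 154 155 156 154 155 158 163  88  16   0   0 156 161 155 155 155 155
  156 156]
 [153 155 155 155 154 157 158 163  85  77  87 109 156 159 155 156 155 154
  157 155]
 [156 154 155 155 155 156 157 160 158 163 164 160 158 157 157 154 157 155
  155 156]
 [154 155 154 157 156 154 156 158 157 158 159 157 156 155 157 155 156 155
  155 156]
 [155 156 156 156 156 156 154 155 155 154 157 156 156 155 154 154 155 155
  155 155]
 [155 156 154 155 156 156 155 155 155 155 155 154 155 155 155 154 155 155
  156 156]
 [155 156 156 155 155 155 156 154 156 157 156 156 157 155 156 155 156 156
  156 156]]
```

Run:
```python
from h import *
t=env.read_camera("top"); s=env.read_camera("scene")
a=cv2.imread("pics/top0.png").mean(2); b=cv2.imread("pics/scene0.png").mean(2)
# top: right/left edges
R=[];L=[]
for v in range(224,237):
    w=np.clip(155-a[v,183:193],0,None)/155; k=np.argmax(w)
    # right edge: subpixel sum right of a dark col 187 ; left: first crossing of 120
    cd=186; right=cd-.5+np.clip(155-a[v,cd:193],0,155).sum()/155
    x=np.arange(182,188); left=np.interp(-110,-a[v,182:188],x) if 0 else None
    r=a[v,182:188]; i=np.argmax(r<115); left=182+i-1+(r[i-1]-115)/(r[i-1]-r[i])
    R.append((right,v)); L.append((left,v))
for n,E_,sg in(("R",R,1),("L",L,-1)):
    P=np.array([cast(t,p,.1) for p in E_]); f=np.polyfit(P[:,0],P[:,1],1); y=np.degrees(np.arctan(f[0])); ym=np.polyval(f,.5172)
    print(n,y,"edge y",ym,"centre y",ym+sg*.005/np.cos(np.radians(9.4)))
w=np.clip(152-a[219:242,180:195],0,None); V,U=np.mgrid[219:242,180:195]; m=[(U*w).sum()/w.sum(),(V*w).sum()/w.sum()]; print("top mom",cast(t,m,.1))
w=np.clip(152-b[156:168,310:328],0,None); w[0:1,:2]=0; V,U=np.mgrid[156:168,310:328]; m=[(U*w).sum()/w.sum(),(V*w).sum()/w.sum()]; print("scene",m,cast(s,m,.1))
mask=(w>25).astype(np.uint8); c=max(cv2.findContours(mask,0,1)[0],key=len); r=cv2.minAreaRect(c); print(r,cast(s,np.array(r[0])+[310,156],.1))
```

```text
R 6.953855233435035 edge y 0.17769103551576423 centre y 0.18275908851236997
L 9.218097237841894 edge y 0.18650104084971275 centre y 0.18143298785310702
top mom [0.51748612 0.18120969 0.1       ]
scene [np.float64(318.5392524889832), np.float64(161.41635384364287)] [0.51887368 0.18185088 0.1       ]
((8.260000228881836, 5.319999694824219), (12.400001525878906, 3.0), 36.869895935058594) [0.51828416 0.18142176 0.1       ]
```

Run:
```python
from h import *
a=[env.read_camera("scene") for _ in range(8)]; s=a[0]
g=np.mean([x["pixels"] for x in a],0).mean(2).round(0).astype(int)
print(g[144:170,308:332])
p=env.get_obs()["tool_pos"]; print(p)
y=np.radians(9.4); X=np.array([np.cos(y),np.sin(y),0]);Y=np.array([-np.sin(y),np.cos(y),0])
for z in(.102,.112,.125,.14):
  print(z,[proj(s,[p[0],p[1],z]+X*.018*i+Y*.004*j).round(2) for i,j in((-1,-1),(1,-1),(1,1))])
```

```text
[[116 122 143 162 165 164 127  84  76  76  76  73  66  60  51  61  74  72
   74 110 131 134 133 133]
 [153 156 169 171 171 165 119  81  76  76  76  74  73  72  62  55  57  57
   63 109 130 133 134 133]
 [170 168 160 151 142 132  96  77  76  76  76  74  75  75  72  67  63  68
   76 113 127 132 134 134]
 [149 137 123 110  98  88  78  75  72  73  75  74  74  75  74  74  78  81
   87 114 122 127 132 133]
 [108  91  85  83  81  79  75  74  66  64  70  73  74  74  74  76  80  83
   91 114 118 120 125 131]
 [ 82  80  79  77  79  79  75  75  62  55  61  68  74  74  74  75  80  83
   93 113 117 117 118 123]
 [ 80  79  79  74  79  80  75  75  62  53  54  61  69  72  74  76  81  84
   94 114 117 117 117 118]
 [ 79  80  82  81  89  93  78  75  60  52  54  57  60  66  74  76  81  85
   98 115 117 117 117 117]
 [ 85  90 109 113 136 126  84  77  59  52  56  55  57  61  74  77  81  86
  103 116 117 117 117 117]
 [123 138 151 154 166 144  88  76  58  52  55  55  55  61  73  77  81  86
  106 115 117 117 117 117]
 [159 169 170 170 168 136  85  74  58  52  52  53  54  61  73  78  81  86
  107 116 117 11
[... 1188 characters left out ...]
116 117
  117 117 117 117 117 117]
 [117 117 117 117 117 117 117 116 116 117 117 117 117 116 116 117 117 116
  118 117 117 117 117 117]
 [117 117 117 116 117 117 117 117 117 117 118 117 117 117 117 117 117 117
  117 117 117 117 117 117]
 [117 117 117 117 117 117 117 117 117 117 117 117 117 117 117 117 117 117
  117 117 117 117 117 120]]
[0.5176688  0.18165444 0.16833562]
0.102 [array([312.43, 157.27]), array([321.45, 164.53]), array([324.3 , 163.66])]
0.112 [array([312.78, 153.59]), array([321.86, 160.8 ]), array([324.72, 159.94])]
0.125 [array([313.25, 148.75]), array([322.39, 155.9 ]), array([325.27, 155.04])]
0.14 [array([313.79, 143.08]), array([323.02, 150.16]), array([325.92, 149.31])]
```

Emit:
{"op": "send_rows", "data": {
  "steps": [
    [[0, 0, 0.001], [0, 0, 0], 0.0],
    [[0, 0, 0.002], [0, 0, 0], 0.0],
    [[0, 0, 0.003], [0, 0, 0], 0.0],
    [[0, 0, 0.003], [0, 0, 0], 0.0],
    [[0, 0, 0.003], [0, 0, 0], 0.0]
  ]
}}

```text
time_s: 17.5
tool_pos: [0.5176, 0.1816, 0.1652]
tool_rot: [180.0, -0.1, 99.4]
force: [-0.6, -0.5, -0.7]
grip_width: 0.0136
```

Emit:
{"op": "send_rows", "data": {
  "steps": [
    [[0, 0, 0.001], [0, 0, 0], 0.0],
    [[0, 0, 0.001], [0, 0, 0], 0.0],
    [[0, 0, 0.001], [0, 0, 0], 0.0],
    [[0, 0, 0.001], [0, 0, 0], 0.0],
    [[0, 0, 0.001], [0, 0, 0], 0.0]
  ]
}}

```text
time_s: 17.92
tool_pos: [0.5177, 0.1816, 0.1644]
tool_rot: [180.0, -0.1, 99.4]
force: [0.8, -0.0, -0.5]
grip_width: 0.0139
```

Emit:
{"op": "send_rows", "data": {
  "steps": [
    [[0, 0, 0.001], [0, 0, 0], 0.0],
    [[0, 0, 0.001], [0, 0, 0], 0.0],
    [[0, 0, 0.001], [0, 0, 0], 0.0],
    [[0, 0, 0.001], [0, 0, 0], 0.0],
    [[0, 0, 0.001], [0, 0, 0], 0.0]
  ]
}}

```text
time_s: 18.33
tool_pos: [0.5177, 0.1816, 0.1634]
tool_rot: [180.0, -0.1, 99.4]
force: [-0.0, 0.5, -0.9]
grip_width: 0.0136
```

Foot is at about 0.097 by the nominal figures, with no contact force. I'll continue carefully.

Emit:
{"op": "send_rows", "data": {
  "steps": [
    [[0, 0, 0.001], [0, 0, 0], 0.0],
    [[0, 0, 0.001], [0, 0, 0], 0.0],
    [[0, 0, 0.002], [0, 0, 0], 0.0],
    [[0, 0, 0.002], [0, 0, 0], 0.0],
    [[0, 0, 0.002], [0, 0, 0], 0.0]
  ]
}}

```text
time_s: 18.75
tool_pos: [0.5176, 0.1816, 0.1612]
tool_rot: [180.0, -0.1, 99.4]
force: [-0.0, -0.2, -1.0]
grip_width: 0.0139
```

```bash
python3 z.py pics/s13.png
```

```text
[0.51767858 0.18164198 0.16136688] [ 1.79952427e+02 -1.12222292e-01  9.94092876e+01] [-0.76063558 -0.43252405 -0.54810965]
```

View pics/s13.png

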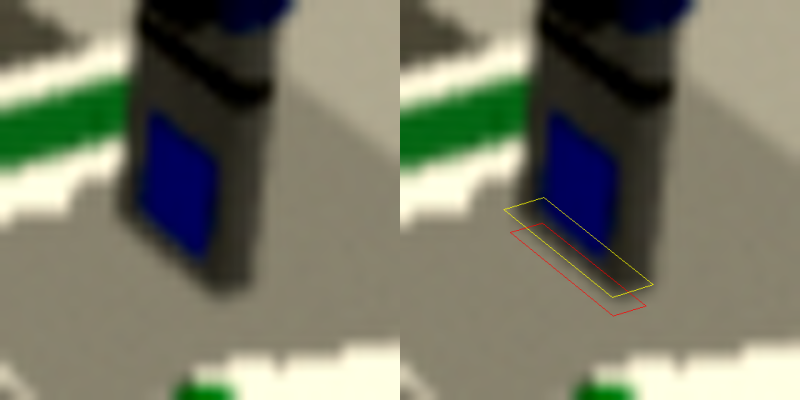

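The blade has entered the slot: the frame strip below the window is gone, and there is no contact force. Next I'll lower it in moderate steps.

Emit:
{"op": "send_rows", "data": {
  "steps": [
    [[0, 0, 0.002], [0, 0, 0], 0.0],
    [[0, 0, 0.004], [0, 0, 0], 0.0],
    [[0, 0, 0.006], [0, 0, 0], 0.0],
    [[0, 0, 0.007], [0, 0, 0], 0.0],
    [[0, 0, 0.008], [0, 0, 0], 0.0]
  ]
}}

```text
time_s: 19.47
tool_pos: [0.5176, 0.1816, 0.1531]
tool_rot: [180.0, -0.1, 99.4]
force: [-0.9, -0.2, -0.5]
grip_width: 0.0142
```

Emit:
{"op": "send_rows", "data": {
  "steps": [
    [[0, 0, 0.002], [0, 0, 0], 0.0],
    [[0, 0, 0.004], [0, 0, 0], 0.0],
    [[0, 0, 0.006], [0, 0, 0], 0.0],
    [[0, 0, 0.008], [0, 0, 0], 0.0],
    [[0, 0, 0.01], [0, 0, 0], 0.0]
  ]
}}

```text
time_s: 19.88
tool_pos: [0.5177, 0.1817, 0.1431]
tool_rot: [180.0, -0.1, 99.4]
force: [-0.1, -0.5, -0.8]
grip_width: 0.0138
```

Emit:
{"op": "send_rows", "data": {
  "steps": [
    [[0, 0, 0.002], [0, 0, 0], 0.0],
    [[0, 0, 0.004], [0, 0, 0], 0.0],
    [[0, 0, 0.006], [0, 0, 0], 0.0],
    [[0, 0, 0.008], [0, 0, 0], 0.0],
    [[0, 0, 0.01], [0, 0, 0], 0.0]
  ]
}}

```text
time_s: 20.3
tool_pos: [0.5177, 0.1817, 0.1331]
tool_rot: [180.0, -0.1, 99.4]
force: [0.0, -0.1, -1.3]
grip_width: 0.0135
```

Emit:
{"op": "send_rows", "data": {
  "steps": [
    [[0, 0, 0.002], [0, 0, 0], 0.0],
    [[0, 0, 0.004], [0, 0, 0], 0.0],
    [[0, 0, 0.006], [0, 0, 0], 0.0],
    [[0, 0, 0.008], [0, 0, 0], 0.0],
    [[0, 0, 0.01], [0, 0, 0], 0.0]
  ]
}}

```text
time_s: 20.72
tool_pos: [0.5177, 0.1817, 0.1231]
tool_rot: [180.0, -0.1, 99.4]
force: [0.2, -1.0, -1.6]
grip_width: 0.0139
```

```bash
python3 z.py pics/s14.png
```

```text
[0.5177919  0.18176558 0.12348062] [ 1.79939920e+02 -1.15396792e-01  9.94107065e+01] [-0.31341892 -0.05915317  0.6412933 ]
```

View pics/s14.png

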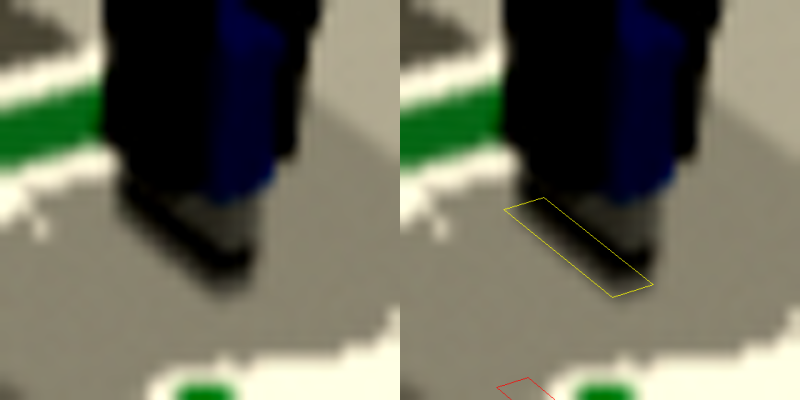

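Emit:
{"op": "send_rows", "data": {
  "steps": [
    [[0, 0, 0.002], [0, 0, 0], 0.0],
    [[0, 0, 0.004], [0, 0, 0], 0.0],
    [[0, 0, 0.006], [0, 0, 0], 0.0],
    [[0, 0, 0.007], [0, 0, 0], 0.0],
    [[0, 0, 0.007], [0, 0, 0], 0.0]
  ]
}}

```text
time_s: 21.43
tool_pos: [0.5174, 0.1816, 0.1159]
tool_rot: [180.0, -0.1, 99.4]
force: [-0.1, 0.2, -0.5]
grip_width: 0.0138
```

Emit:
{"op": "send_rows", "data": {
  "steps": [
    [[0, 0, 0], [0, 0, 0], 0.0],
    [[0, 0, 0], [0, 0, 0], 0.0],
    [[0, 0, 0], [0, 0, 0], 0.0],
    [[0, 0, 0], [0, 0, 0], 0.0],
    [[0, 0, 0], [0, 0, 0], 0.0]
  ]
}}

```text
time_s: 21.85
tool_pos: [0.5178, 0.1818, 0.1164]
tool_rot: [179.9, -0.1, 99.4]
force: [-0.4, -0.4, -0.5]
grip_width: 0.014
```

```bash
python3 z.py pics/s15.png
python3 - <<'E'
from h import *
a=[env.read_camera("scene") for _ in range(8)]; s=a[0]
g=np.mean([x["pixels"] for x in a],0).mean(2).round(0).astype(int)
print(g[150:170,308:332]); print(env.get_obs()["tool_pos"])
crop(s,275,365,120,215,7,"pics/s16.png")
t=env.read_camera("top"); cv2.imwrite("pics/t16.png",t["pixels"][:,:,::-1])
E
```

```text
[0.51767849 0.18174045 0.11635702] [ 1.79954104e+02 -1.10493248e-01  9.94111075e+01] [-0.84911301  0.6448174  -1.06409384]
[[ 80  79  79  70  26   7   7   6   6   7   8  11  22  37  39  42  42  42
   40  22  35 100 116 118]
 [ 80  80  82  67  24   8   6   6   6   7   7  11  25  36  40  43  41  42
   40  20  40 109 117 118]
 [ 86  90 107  79  28   8   8   7   6   8   7  13  26  37  41  42  42  42
   41  20  45 110 117 118]
 [124 139 148 111  42  10   6   6   6   8   6  15  29  37  42  42  41  42
   41  21  50 110 118 117]
 [158 168 165 117  48  12   6   6   5   9   8  15  30  38  42  42  42  41
   36  23  62 111 117 118]
 [150 148 144 112  73  38  13   6   7   8   6  17  31  38  42  41  41  40
   36  39  80 113 117 117]
 [125 121 121 116 102  70  32  12   7   8  10  17  34  38  42  42  41  43
   54  86 104 116 118 118]
 [118 118 118 118 114  81  57  36  14   9  13  23  38  39  42  42  42  48
   76 111 117 117 117 117]
 [118 117 118 117 113  78  61  58  38  22  34  53  51  43  44  47  52  65
   99 116 118 118 118 118]
 [118 117 118 117 115  97  67  62  60  57  61  71  66  57  56  70  7
[... 378 characters left out ...]
 91  63  63  72  78  80  85 107
  116 117 117 117 118 117]
 [118 118 118 118 118 117 117 117 117 117 113  95  73  62  69  69  72 100
  116 118 117 117 118 118]
 [118 118 118 118 118 118 118 118 118 118 117 114 100  77  70  78  91 106
  116 118 118 118 117 118]
 [118 118 118 118 118 118 118 118 118 118 118 118 115 105  99 104 114 116
  118 117 117 118 118 118]
 [118 117 117 118 117 117 118 118 118 118 118 118 117 116 116 117 118 118
  118 118 118 117 117 117]
 [118 118 117 117 117 118 118 118 118 118 117 118 118 118 118 118 118 118
  118 118 118 117 118 117]
 [117 118 118 118 118 118 117 118 118 117 118 118 118 118 118 118 118 118
  117 117 118 117 117 118]]
[0.51768609 0.18171583 0.11633369]
```

View pics/s15.png

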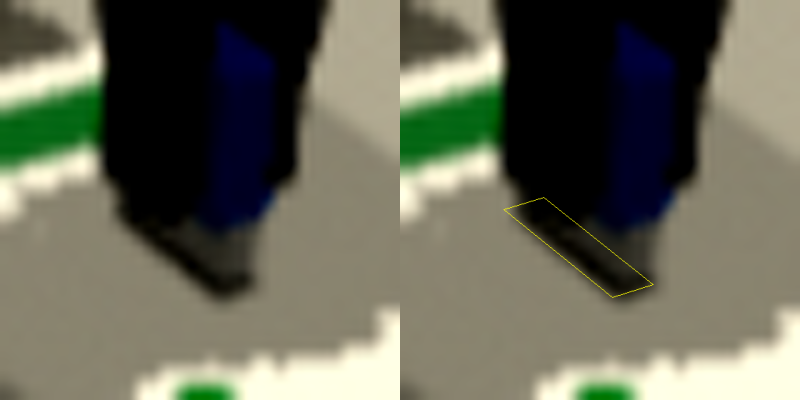

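View pics/s16.png

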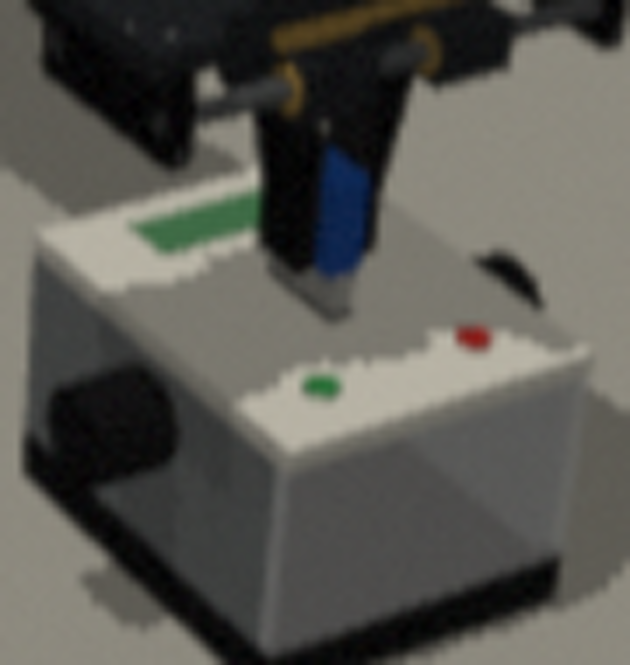

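View pics/t16.png

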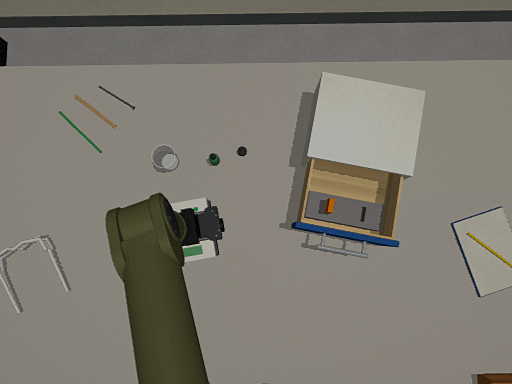

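Run:
```python
from h import *
o=env.get_obs(); print(o["time_s"],o["tool_pos"],o["force"],o["grip_width"]); print(env.sign_off())
```

```text
22.6 [0.51768232 0.1817209  0.1163399 ] [ 0.71567142  0.24228392 -0.32060946] 0.013642108729489316
the job is handed in; nothing more can be done
None
```

The blue filter is in the photometer slot with its black depth line level with the top plate. I handed the job in at 22.6 s while still holding the filter.

- **Drawer:** I pulled it 160 mm out, to its stop (about 13 N on the wrist there), and left it open. It is still open in the last top picture.
- **Filter:** I gripped the blue filter across its 14 mm side, lifted it out and lowered it through the slot without forcing. The force never rose above noise, about 1–2 N, on the way down.
- **Depth:** By the rack height, the blade's lower edge is 50 mm below the top plate. That puts the line level with the plate and the window in the beam, clear of the floor by about 30 mm. The scene pictures put the line at or 0.5–1 mm above the plate, which is about as fine as they can show, so I left it there.
- **Other items:** In the last top picture the amber filter is in its rack, and the vial, beaker and cap look unmoved.
- **Disagreement:** My slot position estimates from the two cameras differed by about 1 mm. The first scene-camera figure was also thrown off by the green display and was redone. The blade still went in without contact.

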